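Set the conveyor's lane selector to lane five and enter it

TASK

Route the waiting tote to lane five on the conveyor's control box: push the selector knob gently down and, keeping it down, turn it anticlockwise until the selector is fully back at its end stop, then clockwise five clicks from there. Let the knob spring up, then push the round enter button fully in and let it go. Do not force the knob, do not push the button while the selector is on any other lane, and leave the things around the box where they are.

Things in the scene. Friction and masses are not known exactly. Their poses are not given: they have to be found in the camera images.
- control_box: Fixed grey box with an aluminium top, 140 mm along its x, 250 mm along its y, 60 mm high; origin at the centre of its underside on the table, z up. The knob's axis stands at (0, +50) mm and the enter button's at (0, -70) mm in its frame.
- knob_top (a point): Centre of the top of the black selector knob, 105 mm above the table when up; turns with it. The knob is a fluted grip 40 mm in diameter, 28 mm high, on a round flange 62 mm in diameter, 5 mm thick (flange top 77 mm above the table): fingers can close on the grip and their tips bear down on the flange. 8 mm gap under the flange.
- knob_press (a joint): How far the knob is pushed down, m: 0 up, about 0.006 fully down, onto a solid stop. The spring takes 2.5 N at first, 9 N at 6 mm, and lifts the knob when let go. Pushed less than about 4 mm it spins idly and the selector stays. Teeth may meet tip on tip at 1 to 4 mm: then turn a little while pushing and it drops in.
- selector (a joint): Angle of the selector, rad, clockwise from above: 0 at its anticlockwise end stop (lane 0), 0.35 per click, five clicks = 1.75, range to 2.8. A sprung detent holds each lane: each click takes up to about 0.1 Nm, eases off as it snaps over, and settles in the nearest lane when let go. The end stop is a rubber buffer that springs back to 0. Starts at click 1 to 3.
- ring_mark (a point): White ridge on the selector's grey ring (98 mm in diameter, under the knob), 41 mm from the knob's axis, 65 mm above the table; turns with the selector and points to the box's -x at 0. Nine fixed white ticks on the box around it mark the clicks. The knob's own yaw is arbitrary and says nothing of the selector.
- knob: The whole knob: origin on its axis at table height when up, z up; turns with the knob. Inside it has 9 teeth, 20 mm from the axis, which catch the clutch's one tooth only when pushed down: after up to 0.7 rad of idle turning on first catching, and again about 0.3 rad idle at each change of direction.
- clutch: The selector's plastic clutch tooth and stop inside the box, unseen (origin at table height on the knob's axis, turns with the selector). The force between knob and clutch, from twisting (20 mm lever) and from pushing beyond the spring, must stay below 20 N: push with 8 to 15 N, twist with under 0.35 Nm, do not drive it hard into the end stop.
- enter (a joint): How far the enter button is pushed in, m: 0 out, 0.006 fully in, which takes 5 N.
- enter_top (a point): Centre of the top of the round white enter button, 30 mm in diameter, in a black collar on the box; it is pushed straight down and springs back.
- pill_jar: Bystander: loose white jar 52 mm in diameter, 85 mm high; origin at the centre of its underside.
- carton: Bystander: loose paper carton 70 x 110 x 45 mm; origin at the centre of its underside.
- tape_roll: Bystander: loose cardboard-brown roll, 80 mm outside, 52 mm inside diameter, 24 mm high; origin at the centre of its underside.

How it is judged (in metres and radians):
On the way, in this order (a step that is already met when the one before it is completed fails the run):
1. the selector has been turned back to its end stop (value of joint selector below 0.09 rad), for 0.1 s.
2. the selector stands five clicks from the stop and the knob has sprung up (value of joint selector between 1.63 and 1.87 rad and value of joint knob_press below 0.0015 m), for 0.2 s.
3. the enter button is pushed fully in (value of joint enter above 0.0048 m), for 0.05 s.
At the end, for the whole second after the job is handed in: The selector stands on lane five (1.75 rad, within 0.12), the knob is up (within 1.5 mm) and the enter button is out again (within 1.2 mm) (all of step 2 and value of joint enter below 0.0012 m); the robot touches nothing.
It fails at once if the knob's clutch is loaded with more than 20 N by pushing or twisting (contact force between knob and clutch above 20 N).
It fails at once if the enter button is pushed in more than 2.5 mm while the selector is off lane five (value of joint enter above 0.0025 m and not (value of joint selector between 1.63 and 1.87 rad)).
It fails at once if a thing beside the box is moved by more than 20 mm (distance of any of pill_jar, carton, tape_roll from where it was at the start of the episode above 0.02 m).
It also fails if it takes over 67 s, if anything falls off the work surface, if the arm or the gripper's body presses on something with over 40 N, if the wrist force passes 120 N, or if a joint passes its speed limit or range.

ROBOT

A 6-joint arm with a two-finger parallel gripper is mounted at the origin on the work surface. World frame = base frame: x ahead of the robot, y to its left, z up, the work surface at z = 0. Lengths are in mm, angles in rad, forces in N, time in s.
With the tool pointing down it reaches from about 350 to 775 mm from the base axis. Payload 7.3 kg.
Tool frame: the origin (TCP) lies at the centre of the arm's flange, where the gripper is bolted on; the fingertips stand 178 mm ahead of it and the grasp point (between the pads) lies 159 mm ahead of it; z points along the fingers, y is the direction in which the jaws open and shut (so a half turn about z gives the same grasp; the last joint's range is limited). The gripper opens to 92 mm and grips with 3 to 60 N. Pads are 19 mm wide; open, the fingers measure 130 mm over their backs; the gripper's body (75 mm by 190 mm) begins 47 mm behind the grasp point.
Start: joints at [1.137, 0.342, 1.524, -0, 1.275, -0.146], TCP at [148.996, 503.416, 404.741] pointing down, gripper open.
Joint ranges: [-2.53, 2.53], [-0.77, 2.02], [0.04, 2.7], [-1, 4.14], [0.28, 2.66], [-3.11, 3.11]. Speed limits (rad/s): [2.57, 2.57, 3.14, 3.14, 3.14, 3.14].

INTERFACE

Orientations are given as [roll, pitch, yaw] about the fixed x, y, z axes, in that order (R = Rz(yaw) Ry(pitch) Rx(roll)).
In Python, from plant import status, viewer, ticket gives the robot as it stands.
- The arm moves only by the tool play_rows, never from a script. Its argument "commands" is a list of rows, each an object with "offset": the shift along the tool's x, y, z in m, a list of three; "twist": the turn about the tool's z in degrees. A call has 1 to 5 rows; each row shifts and turns the commanded pose from where the row before left it, along the tool's axes as they then stand; what a row does not reach is not made up. A row lasts 1/10 s, in which the tool goes at most 50 mm and 8.59 degrees, less where a joint would pass 70% of its speed; a pose out of reach is approached as far as the arm can. A call with a gripper value outside its range is refused whole. "jaw" is the closure in counts, from 0 (fully open) to 255 (shut), set as the call begins (left out, the last holds). The fingers move at their own pace and stop on an object; the grip force is fixed at half the most. Time passes only in rows, so rows that do not move let the fingers close. It gives the time, the measured TCP pose, the force and the opening at its end, in the units of the state.
- status.get_obs(): the state, without advancing time (a new reading comes with each control period).
- viewer.capture(name): name is "scene" or "top" or "wrist"; returns the picture (384x512x3 uint8, red, green, blue); there is no depth.
- viewer.camera_params(name): a dict with "fov_y" (degrees; the focal length in pixels is half the picture's height over the tangent of half this angle, whatever the lens; pixels are square), "cx", "cy" (the principal point, pixels), "D" ([k1, k2, p1, p2, k3] as OpenCV has them; the pictures are not rectified), "rvec" (rotation vector, rad) and "tvec" (3), from world to camera coordinates, as OpenCV has them; the wrist camera has in their place "T_tool_cam" (4x4, takes a point from camera to tool coordinates, whose origin is the TCP and whose axes are the flange's). Camera axes: x right, y down, z forward; pixel columns grow to the right and rows downward; lengths in mm; the calibration is good to about 2 mm. A picture is of the moment at which its call begins: read the wrist's pose just before it. camera_params takes no time and is no camera call.
- ticket.close_job(): hands the job in, once; it reports no verdict.
The state is a dict: "time": time; "joint_positions": joint angles; "dq": joint speeds; "tau": joint torques, N m; "tool_pos": TCP position; "tcp_rot": TCP orientation; "contact_force": force on the tool from outside, world axes, zero at the start; "moment": the same for the moment, N m; "grip_width": finger opening in mm.
Only numpy, scipy, OpenCV 4.12 (cv2) and the standard library are available. Lean on these libraries where they do the work, as an engineer would, in place of code of your own. Each camera call takes 0.05 s, during which the arm holds its last target.

## Working session

There is one attempt and no reset: what is moved stays moved. The work goes in short steps, Python scripts to look and compute and a tool call to move; the robot and the scene stay as the last step left them, time stands still between calls to the robot, and variables do not carry over. Pictures are saved under pics/ and viewed, and the job is handed in when it is done.

Besides the shell and the picture viewer there is one more tool, called after "Request:" as a command line: name --argument value ..., lists and objects as JSON in quotes. play_rows: Moves the arm, as the interface text tells. Its arguments: {"type":"object","properties":{"commands":{"type":"array"},"jaw":{"type":"number"}},"required":["commands"]}

```bash
ls; mkdir -p pics; python3 - <<'E'
from plant import status, viewer
import cv2
print(status.get_obs())
for n in ("scene","top","wrist"):
    print(n, viewer.camera_params(n))
for n in ("scene","top"):
    im=viewer.capture(n); cv2.imwrite(f"pics/{n}0.png",im[:,:,::-1])
E
```

```text
pics
{'time': 0.0, 'joint_positions': array([ 1.13696904e+00,  3.42724423e-01,  1.52497603e+00,  4.58023873e-06,
        1.27537259e+00, -1.45991630e-01]), 'dq': array([-0.00020103,  0.00027603,  0.00067628,  0.00041575,  0.0024955 ,
       -0.00068395]), 'tau': array([-1.50034080e-03, -4.31252396e+01, -2.44221425e+01,  7.14628561e-02,
        5.61212772e-02, -1.30061912e-04]), 'tool_pos': array([148.95887302, 503.3000526 , 404.0581772 ]), 'tcp_rot': array([-3.14012865e+00, -2.19690252e-04,  2.85375549e+00]), 'contact_force': array([-0.43280861,  0.41716482,  0.70597157]), 'moment': array([ 0.00191912, -0.00042844, -0.01778385]), 'grip_width': 91.74286155890493}
scene {'fov_y': 43.49548127035718, 'cx': 253.37744234832414, 'cy': 188.3434148531364, 'D': array([-0.05035774,  0.        ,  0.        ,  0.        ,  0.        ]), 'rvec': array([ 1.91847672,  1.48150504, -0.63832847]), 'tvec': array([-181.88182997, -339.71569363, 1727.62672454])}
top {'fov_y': 46.57798322096327, 'cx': 260.10198620517684, 'cy': 182.8047793448636, 'D': array([-0.12397953,  0.        ,  0.        ,  0.        ,  0.        ]), 'rvec': array([ 2.10447605, -2.15478098,  0.1929403 ]), 'tvec': array([ 59.41129015, 637.43175848, 985.9770446 ])}
wrist {'fov_y': 66.24810596181146, 'cx': 251.46529710838718, 'cy': 189.6102196752466, 'D': array([-0.04889599,  0.        ,  0.        ,  0.        ,  0.        ]), 'T_tool_cam': array([[ 4.82321145e-04, -9.68960855e-01, -2.47213730e-01,
         6.57947937e+01],
       [ 9.99999655e-01,  6.34692974e-04, -5.36667880e-04,
        -9.93169334e-01],
       [ 6.76914985e-04, -2.47213386e-01,  9.68960827e-01,
         2.03044081e+01],
       [ 0.00000000e+00,  0.00000000e+00,  0.00000000e+00,
         1.00000000e+00]])}
```

View pics/top0.png

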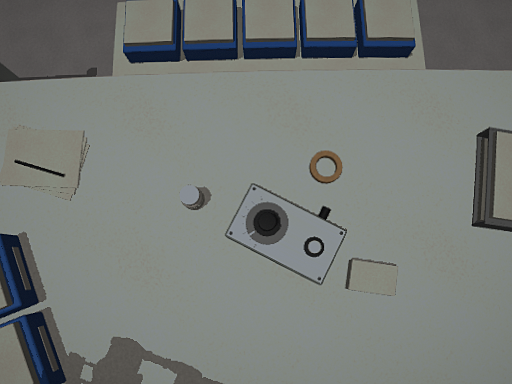

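View pics/scene0.png

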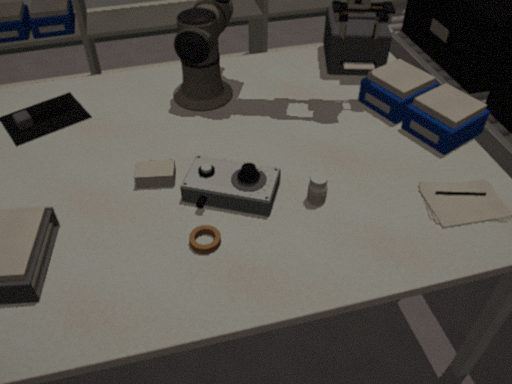

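The top view shows the box at about (286,234), the knob at (267,222), the enter button at (314,247), the jar at (193,197), the tape at (326,167) and the carton at (372,277). I'll enlarge it next.

```bash
cat > h.py <<'E'
import numpy as np, cv2
from plant import status, viewer
from scipy.spatial.transform import Rotation as Ro
def cam(name, obs=None):
    p=viewer.camera_params(name); f=192/np.tan(np.radians(p["fov_y"])/2)
    K=np.array([[f,0,p["cx"]],[0,f,p["cy"]],[0,0,1]])
    if "rvec" in p:
        R=cv2.Rodrigues(p["rvec"])[0]; t=p["tvec"]
    else:
        o=obs or status.get_obs()
        T=np.eye(4);T[:3,:3]=Ro.from_euler("xyz",o["tcp_rot"]).as_matrix();T[:3,3]=o["tool_pos"]
        M=np.linalg.inv(T@p["T_tool_cam"]); R=M[:3,:3];t=M[:3,3]
    return K,p["D"],R,t
def toz(c,uv,z):
    K,D,R,t=c
    n=cv2.undistortPoints(np.array([[uv]],float),K,D)[0,0]
    d=R.T@np.array([n[0],n[1],1]); o=-R.T@t
    return o+d*(z-o[2])/d[2]
def proj(c,P):
    K,D,R,t=c
    return cv2.projectPoints(np.atleast_2d(np.array(P,float)),cv2.Rodrigues(R)[0],t,K,D)[0][:,0]
E
python3 - <<'E'
import cv2
im=cv2.imread("pics/top0.png")
c=im[175:295,220:355]; cv2.imwrite("pics/top0c.png",cv2.resize(c,None,fx=5,fy=5,interpolation=cv2.INTER_CUBIC))
E
```

```text
(no output)
```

View pics/top0c.png

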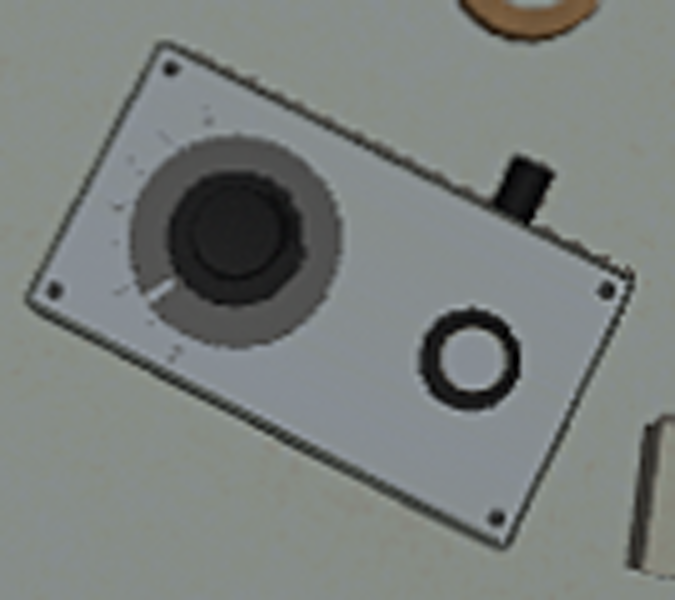

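The crop shows the box's corners at (165,45), (630,278), (505,547) and (28,300). The knob top is at (235,232), the button at (472,360) and the white mark at (160,290), by the third visible tick. Next I compute poses from these.

```bash
python3 - <<'E'
from h import *
c=cam("top")
f=lambda u,v:((u+.5)/5-.5+220,(v+.5)/5-.5+175)
cor=[f(165,45),f(630,278),f(505,547),f(28,300)]
W=[toz(c,p,60) for p in cor]
for w in W: print(w.round(1))
for i in range(4): print(np.linalg.norm(W[i]-W[(i+1)%4]))
print("ctr",np.mean(W,0))
K=toz(c,f(235,236),105);B=toz(c,f(472,360),70);M=toz(c,f(160,290),65)
K2=toz(c,f(236,240),65)
print("knobtop",K,"ring ctr",K2,"btn",B,"mark",M)
sc=[f(171,68),f(606,290),f(497,517),f(55,290)]
S=[toz(c,p,60) for p in sc];print("screws ctr",np.mean(S,0))
for P in ([W,S]):
  v=(P[0]-P[1])+(P[3]-P[2]); print("y axis ang",np.arctan2(v[1],v[0]))
  v=(P[0]-P[3])+(P[1]-P[2]); print("x? ang",np.arctan2(v[1],v[0]))
v=K2-B; print("knob-btn",np.linalg.norm(v[:2]),np.arctan2(v[1],v[0]))
for n,uv,z in (("jar",(192,196),85),("tape",(326,167),24),("carton",(372,277),45)): print(n,toz(c,uv,z).round(0))
E
```

```text
[636.6  61.9  60. ]
[ 522.7 -149.7   60. ]
[402.7 -86.7  60. ]
[519.6 127.   60. ]
240.26494446125818
135.47565658266188
243.64050002621227
133.9471688538147
ctr [520.39986311 -11.87228499  60.        ]
knobtop [542.69948361  32.38661791 105.        ] ring ctr [544.46959394  31.2724405   65.        ] btn [486.99215099 -73.87969156  70.        ] mark [522.47403194  66.46470364  65.        ]
screws ctr [520.82668979 -11.99315102  60.        ]
y axis ang 1.0736535407524035
x? ang -0.4955456252751046
y axis ang 1.0715959273421334
x? ang -0.4961686051991076
knob-btn 119.8358348917914 1.0705577996965525
jar [607. 200.  85.]
tape [ 680. -117.   24.]
carton [ 414. -209.   45.]
```

The knob axis is about (543.5, 32) and the box's y axis points at 1.072 rad, so lane 0 points at 2.643 rad. The spacing to the button measures 119.8 mm against 120 mm expected. I'll move above the knob.

Request:
play_rows --commands '[{"offset":[-0.038,-0.025,0],"twist":0},{"offset":[-0.038,-0.025,0],"twist":0},{"offset":[-0.038,-0.025,0],"twist":0},{"offset":[-0.038,-0.025,0],"twist":0},{"offset":[-0.038,-0.025,0],"twist":0}]'

```text
time: 0.6
tool_pos: [296.4, 328.1, 404.6]
tcp_rot: [-3.141, -0.0, 2.854]
contact_force: [0.9, 0.1, -0.3]
grip_width: 91.4
```

Request:
play_rows --commands '[{"offset":[-0.038,-0.025,0],"twist":0},{"offset":[-0.038,-0.025,0],"twist":0},{"offset":[-0.038,-0.025,0],"twist":0},{"offset":[-0.038,-0.025,0],"twist":0},{"offset":[-0.038,-0.025,0],"twist":0}]'

```text
time: 1.1
tool_pos: [443.2, 154.1, 404.6]
tcp_rot: [3.142, -0.0, 2.854]
contact_force: [0.8, 1.2, 0.1]
grip_width: 91.8
```

Request:
play_rows --commands '[{"offset":[-0.038,-0.025,0],"twist":0},{"offset":[-0.038,-0.025,0],"twist":0},{"offset":[-0.018,-0.0153,0],"twist":0},{"offset":[0,0,0],"twist":8},{"offset":[0,0,0],"twist":8}]'

```text
time: 1.6
tool_pos: [514.4, 65.5, 404.0]
tcp_rot: [-3.141, -0.001, 2.567]
contact_force: [-0.4, -0.3, 0.7]
grip_width: 91.9
```

Request:
play_rows --commands '[{"offset":[0,0,0],"twist":8},{"offset":[0,0,0],"twist":8},{"offset":[0,0,0],"twist":8},{"offset":[0,0,0],"twist":8},{"offset":[0,0,0],"twist":0}]'

```text
time: 2.1
tool_pos: [513.9, 66.5, 404.3]
tcp_rot: [-3.141, -0.0, 2.015]
contact_force: [-0.0, -0.3, -0.5]
grip_width: 92.0
```

```bash
python3 - <<'E'
from h import *
o=status.get_obs(); print(o)
im=viewer.capture("wrist"); cv2.imwrite("pics/w1.png",cv2.resize(im[:,:,::-1],None,fx=1.5,fy=1.5,interpolation=cv2.INTER_CUBIC))
np.save("o1.npy",o,allow_pickle=True)
cv2.imwrite("pics/w1raw.png",im[:,:,::-1])
c=cam("wrist",o)
y=np.array([np.cos(1.072),np.sin(1.072),0]); x=np.array([np.sin(1.072),-np.cos(1.072),0])
o0=np.array([543.5-50*y[0],31.8-50*y[1],0])
for b in ([0,50,105],[0,50,65],[0,-70,66],[70,125,60],[70,-125,60],[-70,-125,60],[-70,125,60]):
    print(b,proj(c,o0+x*b[0]+y*b[1]+np.array([0,0,b[2]])).round(1))
E
```

```text
{'time': 2.1, 'joint_positions': array([-1.92491391e-02,  3.30155580e-01,  1.54276555e+00,  1.16713759e-04,
        1.26954500e+00, -4.63287190e-01]), 'dq': array([-0.00062209, -0.00020695, -0.00053666, -0.00030468,  0.00053658,
       -0.14634141]), 'tau': array([-6.85225474e-03, -4.24232805e+01, -2.43799585e+01,  7.00375903e-02,
        6.38607773e-02,  1.48939334e+00]), 'tool_pos': array([513.92912061,  66.53585722, 404.33654787]), 'tcp_rot': array([-3.14086105e+00, -4.90031006e-04,  2.01479952e+00]), 'contact_force': array([-0.0045211 , -0.29745478, -0.49603629]), 'moment': array([-0.06450669,  0.03483261,  0.04092028]), 'grip_width': 92.01160383444177}
[0, 50, 105] [[263.8 226.1]]
[0, 50, 65] [[262.4 213.2]]
[0, -70, 66] [[181.3 268.8]]
[70, 125, 60] [[348.7 221.9]]
[70, -125, 60] [[184.3 327.1]]
[-70, -125, 60] [[111.3 247.6]]
[-70, 125, 60] [[281.3 123. ]]
```

View pics/w1.png

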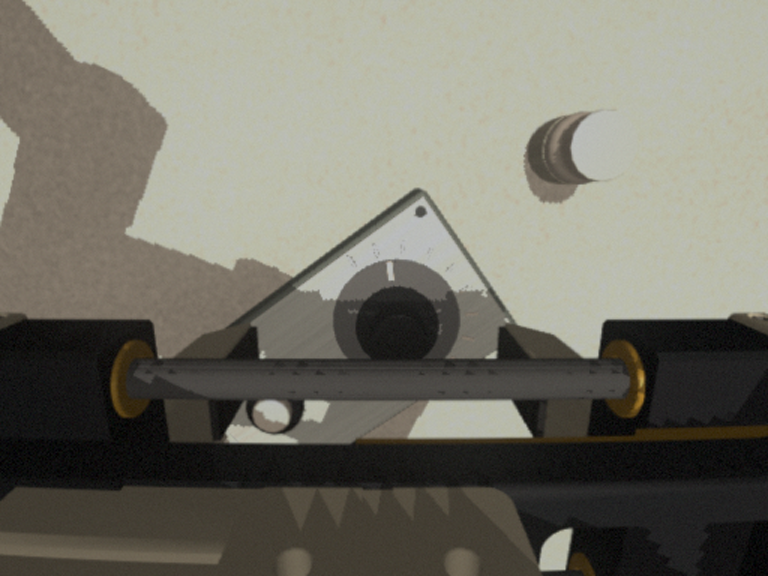

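The knob top is at (397,335) enlarged, within 2 mm of the prediction. The mark is at (390,270) among the ticks. I'll crop closer.

```bash
python3 - <<'E'
import cv2
im=cv2.imread("pics/w1raw.png")
c=im[120:250,210:330]; cv2.imwrite("pics/w1c.png",cv2.resize(c,None,fx=4.6,fy=4.6,interpolation=cv2.INTER_CUBIC))
E
```

```text
(no output)
```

View pics/w1c.png

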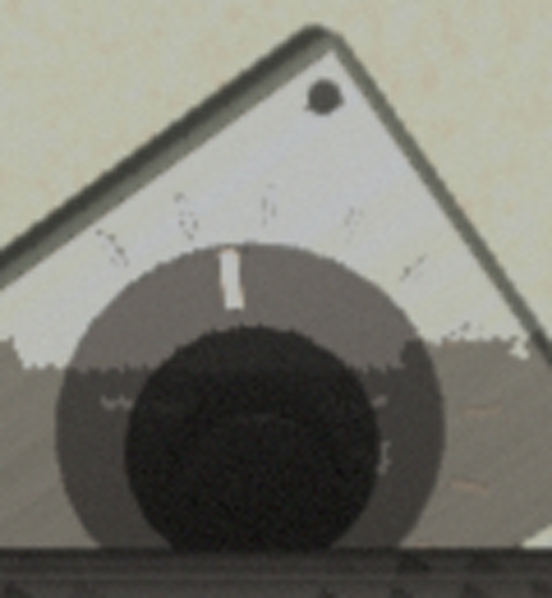

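The ticks in the crop are at (112,245), (188,215), (268,205), (350,222), (412,265), (465,330), (485,408) and (470,485). The mark at (231,278) seems to lie between clicks 1 and 2, so I'll compute its angle.

```bash
python3 - <<'E'
from h import *
o=np.load("o1.npy",allow_pickle=True).item(); c=cam("wrist",o)
f=lambda u,v:((u+.5)/4.6-.5+210,(v+.5)/4.6-.5+120)
# ring outline circle -> centre
ring=[f(*p) for p in((57,430),(446,430),(255,243),(110,300),(400,300),(80,350))]
P=np.array([toz(c,p,65)[:2] for p in ring])
A=np.c_[2*P,np.ones(len(P))]; s=np.linalg.lstsq(A,(P**2).sum(1),rcond=None)[0]
C=s[:2];print("ring ctr",C,"r",np.sqrt(s[2]+C@C))
kt=[f(*p) for p in ((125,450),(380,450),(250,325))]
C0=C
for i,p in enumerate(((112,245),(188,215),(268,205),(350,222),(412,265),(465,330),(485,408),(470,485))):
    d=toz(c,f(*p),60)[:2]-C0; print(i,np.linalg.norm(d).round(1),(2.643-np.arctan2(d[1],d[0])).round(3))
for p in ((231,278),(229,252),(234,305)):
    d=toz(c,f(*p),65)[:2]-C0; print("m",np.linalg.norm(d).round(1),(2.643-np.arctan2(d[1],d[0])).round(3))
E
```

```text
ring ctr [546.00593184  32.41654425] r 48.3290032480294
0 58.0 -0.013
1 56.2 0.336
2 56.4 0.684
3 57.1 1.046
4 56.7 1.377
5 58.2 1.753
6 58.8 2.117
7 58.1 2.475
m 39.8 0.482
m 46.2 0.491
m 33.0 0.476
```

The mark reads about 0.49 rad, between ticks 1 and 2, while the ticks themselves check out to ±0.03. I'll use the mark's reading at the end stop as the reference. Next I move over the knob.

Request:
play_rows --commands '[{"offset":[-0.0443,0.0128,0],"twist":0},{"offset":[0,0,0.035],"twist":0},{"offset":[0,0,0.035],"twist":0},{"offset":[0,0,0.036],"twist":0},{"offset":[0,0,0],"twist":0}]'

```text
time: 2.65
tool_pos: [543.1, 32.1, 294.3]
tcp_rot: [-3.133, -0.005, 2.019]
contact_force: [-1.4, 0.4, 0.3]
grip_width: 92.0
```

```bash
python3 - <<'E'
from h import *
o=status.get_obs(); print(o["tool_pos"],o["tcp_rot"],o["contact_force"],o["moment"])
for n in("wrist","top"):
  im=viewer.capture(n); cv2.imwrite(f"pics/{n}2raw.png",im[:,:,::-1])
  cv2.imwrite(f"pics/{n}2.png",cv2.resize(im[:,:,::-1],None,fx=1.5,fy=1.5,interpolation=cv2.INTER_CUBIC))
np.save("o2.npy",o,allow_pickle=True)
E
```

```text
[543.12319939  32.06474762 294.26706947] [-3.13303433 -0.00508412  2.01907648] [-1.42903935  0.38446753  0.26241144] [-0.06483734  0.04481386 -0.0138253 ]
```

View pics/wrist2.png

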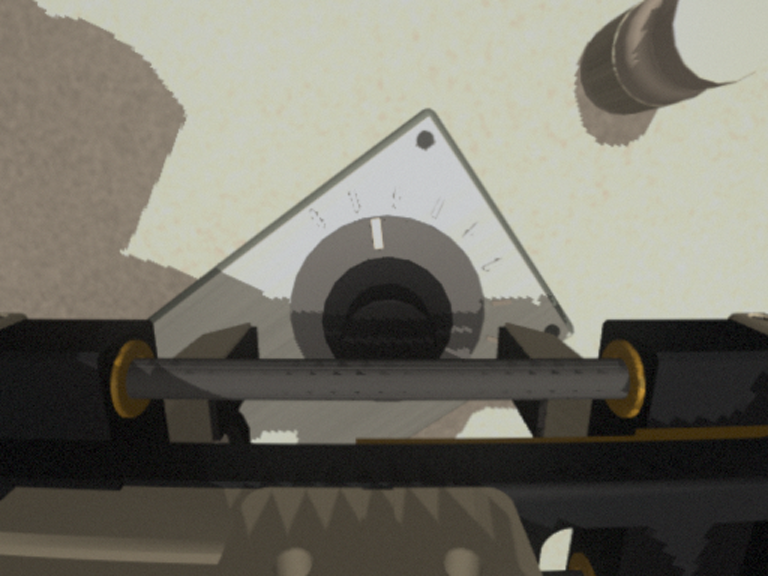

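View pics/top2.png

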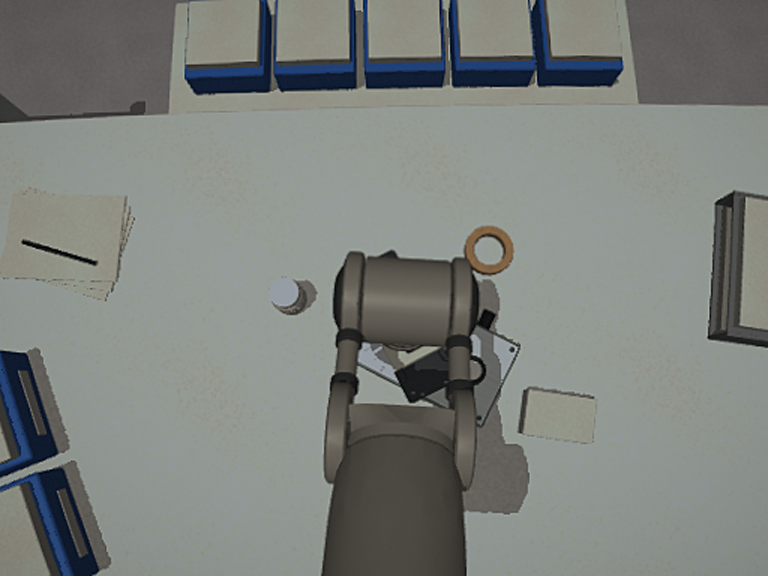

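The wrist view shows the flange edges at about x = 323 and 452 with its top at y = 257 (enlarged), and the finger midline at about 378. I'll fit the knob axis with the ring and flange circles.

```bash
python3 - <<'E'
import cv2
im=cv2.imread("pics/wrist2raw.png")
c=im[120:250,185:335]; c=cv2.convertScaleAbs(c,alpha=1.8,beta=0)
cv2.imwrite("pics/w2c.png",cv2.resize(c,None,fx=4.6,fy=4.6,interpolation=cv2.INTER_CUBIC))
E
```

```text
(no output)
```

View pics/w2c.png

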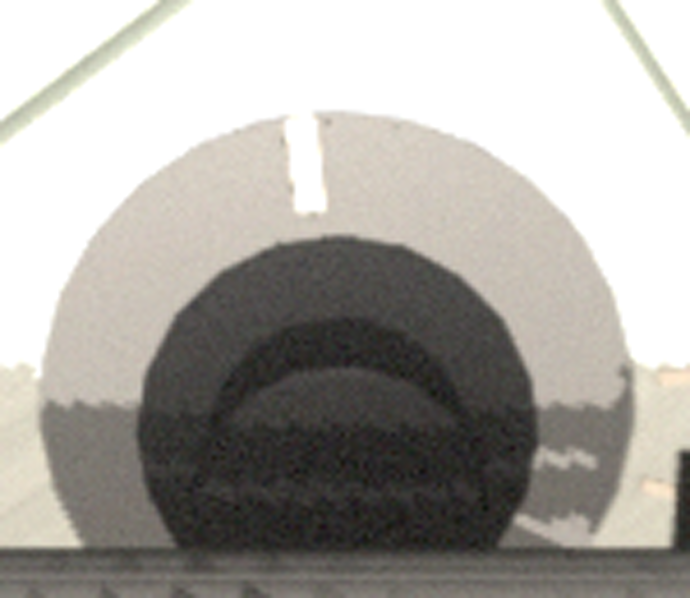

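Now the rims are clear. The ring spans x 42 to 633 with its top at (337,112), and the flange spans x 138 to 537 with its top at (338,238). The mark runs from (302,118) to (311,212).

```bash
python3 - <<'E'
from h import *
from scipy.optimize import least_squares
o=np.load("o2.npy",allow_pickle=True).item(); c=cam("wrist",o)
f=lambda u,v:((u+.5)/4.6-.5+185,(v+.5)/4.6-.5+120)
def fit(pts,z,r):
    P=np.array([toz(c,f(*p),z)[:2] for p in pts])
    s=least_squares(lambda q:np.hypot(*(P-q).T)-r,P.mean(0)); 
    return s.x, np.hypot(*(P-s.x).T).round(1)
R=fit([(42,400),(633,400),(337,112),(95,245),(575,240),(230,130),(455,135)],65,49)
F=fit([(138,430),(537,430),(338,238),(190,310),(490,310)],77,31)
G=fit([(215,410),(462,410),(340,318)],99,20)
T=o["tool_pos"]; yaw=o["tcp_rot"][2]
tx=np.array([np.cos(yaw),np.sin(yaw)]);ty=np.array([np.sin(yaw),-np.cos(yaw)])
# account for tilt
Rm=Ro.from_euler("xyz",o["tcp_rot"]).as_matrix()
tip=T+Rm@[0,0,178]; print("tip",tip)
for n,X in(("ring",R),("flange",F),("grip",G)):
    d=X[0]-T[:2]; print(n,X, "tool x,y",(d@tx).round(2),(d@ty).round(2))
for p in ((302,118),(307,165),(311,212)):
    d=toz(c,f(*p),65)[:2]-R[0]; print("m",np.linalg.norm(d).round(1),(2.643-np.arctan2(d[1],d[0])).round(3))
print(status.get_obs()["tool_pos"],status.get_obs()["tcp_rot"])
E
```

```text
tip [541.35813945  32.22001967 116.27588864]
ring (array([546.63415633,  29.93743338]), array([47.9, 48.1, 49.6, 47.8, 47.7, 49.7, 49.5])) tool x,y -3.44 2.24
flange (array([546.48081014,  30.4240417 ]), array([30.8, 30.6, 31.6, 30.4, 30.7])) tool x,y -2.93 2.31
grip (array([544.61583716,  33.6609352 ]), array([18.7, 18.7, 21.2])) tool x,y 0.79 2.04
m 49.0 0.509
m 41.7 0.508
m 34.3 0.501
[544.87743478  32.10498468 299.0892955 ] [-3.14097348e+00 -4.71064770e-04  2.01813503e+00]
```

That reading was taken while the arm was still settling, so I'll measure again.

```bash
python3 - <<'E'
from h import *
o=status.get_obs(); print(o["tool_pos"],o["tcp_rot"],o["dq"].round(4))
im=viewer.capture("wrist")[:,:,::-1]; o2=status.get_obs(); print(o2["tool_pos"],o2["tcp_rot"])
np.save("o3.npy",o,allow_pickle=True)
c=cv2.convertScaleAbs(im[120:250,185:335],alpha=1.8,beta=0)
cv2.imwrite("pics/w3c.png",cv2.resize(c,None,fx=4.6,fy=4.6,interpolation=cv2.INTER_CUBIC))
E
```

```text
[544.87743478  32.10498468 299.0892955 ] [-3.14097348e+00 -4.71064770e-04  2.01813503e+00] [ 0.0011 -0.0366 -0.0364  0.0009 -0.0022  0.0104]
[545.25171906  32.12582921 300.24231463] [3.13969813e+00 9.57381127e-04 2.01773568e+00]
```

View pics/w3c.png

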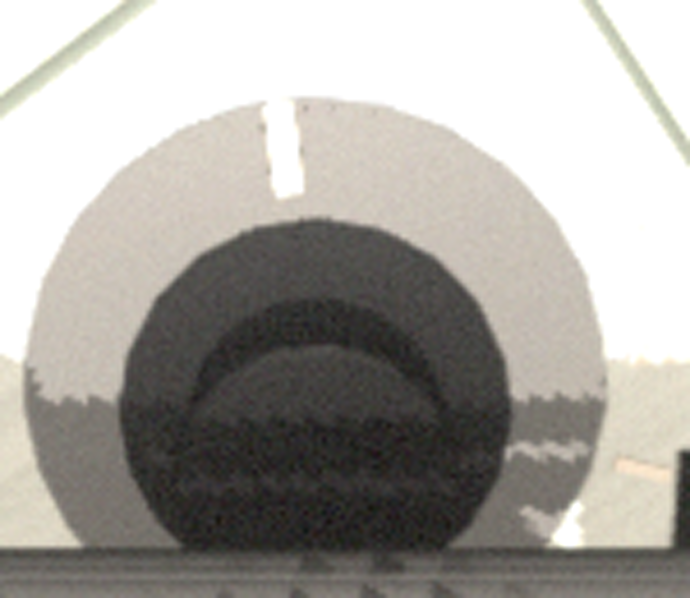

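Settled view: the ring spans x 25 to 607 with its top at (315,97), the flange spans x 119 to 511 with its top at (317,219), and the mark runs from (278,103) to (289,197).

```bash
python3 - <<'E'
from h import *
from scipy.optimize import least_squares
o=np.load("o3.npy",allow_pickle=True).item(); c=cam("wrist",o)
f=lambda u,v:((u+.5)/4.6-.5+185,(v+.5)/4.6-.5+120)
def fit(pts,z,r):
    P=np.array([toz(c,f(*p),z)[:2] for p in pts])
    s=least_squares(lambda q:np.hypot(*(P-q).T)-r,P.mean(0)); 
    return s.x, np.hypot(*(P-s.x).T).round(1)
R=fit([(25,390),(607,390),(315,97),(75,235),(550,225),(210,118),(430,120)],65,49)
F=fit([(119,415),(511,415),(317,219),(170,290),(465,290)],77,31)
G=fit([(190,400),(443,400),(316,298)],99,20)
T=o["tool_pos"]; yaw=o["tcp_rot"][2]
tx=np.array([np.cos(yaw),np.sin(yaw)]);ty=np.array([np.sin(yaw),-np.cos(yaw)])
for n,X in(("ring",R),("flange",F),("grip",G)):
    d=X[0]-T[:2]; print(n,X, "tool x,y",(d@tx).round(2),(d@ty).round(2))
for p in ((278,103),(284,150),(289,197)):
    d=toz(c,f(*p),65)[:2]-R[0]; print("m",np.linalg.norm(d).round(1),(2.643-np.arctan2(d[1],d[0])).round(3))
E
```

```text
ring (array([546.76611689,  29.91740355]), array([48.2, 48.2, 49.8, 47.7, 47.7, 49.4, 49.5])) tool x,y -2.79 0.76
flange (array([546.27323983,  30.6895344 ]), array([30.9, 30.6, 31.6, 30.4, 30.7])) tool x,y -1.88 0.65
grip (array([544.65427876,  33.97841632]), array([18.7, 18.7, 20.9])) tool x,y 1.79 0.61
m 49.2 0.501
m 41.8 0.501
m 34.2 0.496
```

Axis offsets are under 1 mm in the jaw direction, so I descend with the tips about 3 mm above the flange and the jaws part-closed.

Request:
play_rows --commands '[{"offset":[0,0.0004,0.014],"twist":0},{"offset":[0,0,0.014],"twist":0},{"offset":[0,0,0.013],"twist":0},{"offset":[0,0,0],"twist":0},{"offset":[0,0,0],"twist":0}]' --jaw 115

```text
time: 3.3
tool_pos: [545.3, 32.3, 258.6]
tcp_rot: [3.14, 0.001, 2.016]
contact_force: [-1.5, -0.5, 0.6]
grip_width: 56.5
```

```bash
cat > s.py <<'E'
from h import *
import sys
o=status.get_obs()
print({k:np.round(o[k],3) for k in("time","tool_pos","tcp_rot","contact_force","moment","grip_width","joint_positions")}, "tipz",round(o["tool_pos"][2]-178,2))
if len(sys.argv)>1:
    im=viewer.capture("wrist")[:,:,::-1]
    np.save(f"o_{sys.argv[1]}.npy",o,allow_pickle=True); cv2.imwrite(f"pics/{sys.argv[1]}raw.png",im)
    c=cv2.convertScaleAbs(im[60:260,125:385],alpha=1.5,beta=0)
    cv2.imwrite(f"pics/{sys.argv[1]}.png",cv2.resize(c,None,fx=3,fy=3,interpolation=cv2.INTER_CUBIC))
E
python3 s.py w4
```

```text
{'time': np.float64(3.3), 'tool_pos': array([545.339,  32.276, 258.626]), 'tcp_rot': array([3.140e+00, 1.000e-03, 2.016e+00]), 'contact_force': array([-1.455, -0.546,  0.561]), 'moment': array([-0.055,  0.015, -0.007]), 'grip_width': np.float64(56.472), 'joint_positions': array([-0.081,  0.538,  1.655,  0.   ,  0.948, -0.527])} tipz 80.63
```

View pics/w4.png

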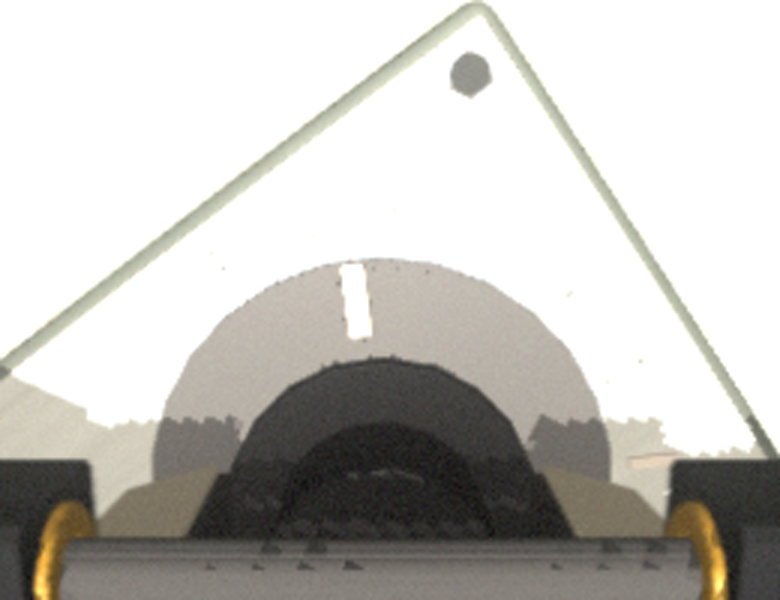

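The fingers straddle the grip, with inner edges near x = 220 and 545 (mid 382) and the knob centre at about 384. They are centred, so I close.

Request:
play_rows --commands '[{"offset":[0,0,0],"twist":0},{"offset":[0,0,0],"twist":0},{"offset":[0,0,0],"twist":0},{"offset":[0,0,0],"twist":0}]' --jaw 180

```text
time: 3.75
tool_pos: [545.3, 32.3, 258.3]
tcp_rot: [3.14, 0.001, 2.016]
contact_force: [1.5, 1.6, 1.9]
grip_width: 39.5
```

```bash
python3 s.py
```

```text
{'time': np.float64(3.75), 'tool_pos': array([545.337,  32.307, 258.286]), 'tcp_rot': array([3.140e+00, 1.000e-03, 2.016e+00]), 'contact_force': array([1.513, 1.613, 1.93 ]), 'moment': array([ 0.066, -0.191,  0.013]), 'grip_width': np.float64(39.498), 'joint_positions': array([-0.081,  0.538,  1.655,  0.   ,  0.946, -0.527])} tipz 80.29
```

Request:
play_rows --commands '[{"offset":[0,0,0.001],"twist":0},{"offset":[0,0,0.001],"twist":0},{"offset":[0,0,0],"twist":0}]'

```text
time: 4.05
tool_pos: [545.3, 32.3, 256.0]
tcp_rot: [3.14, 0.001, 2.016]
contact_force: [1.8, 1.7, 3.7]
grip_width: 39.3
```

```bash
python3 s.py
```

```text
{'time': np.float64(4.05), 'tool_pos': array([545.328,  32.266, 256.013]), 'tcp_rot': array([3.140e+00, 1.000e-03, 2.016e+00]), 'contact_force': array([1.805, 1.656, 3.67 ]), 'moment': array([ 0.188, -0.331, -0.021]), 'grip_width': np.float64(39.271), 'joint_positions': array([-0.081,  0.541,  1.657,  0.   ,  0.941, -0.527])} tipz 78.01
```

Request:
play_rows --commands '[{"offset":[0,0,0.001],"twist":-2},{"offset":[0,0,0.001],"twist":-2},{"offset":[0,0,0],"twist":0}]'

```text
time: 4.35
tool_pos: [545.3, 32.3, 254.2]
tcp_rot: [3.14, 0.001, 2.087]
contact_force: [2.0, 1.3, 6.9]
grip_width: 39.3
```

```bash
python3 s.py
```

```text
{'time': np.float64(4.35), 'tool_pos': array([545.329,  32.277, 254.228]), 'tcp_rot': array([3.140e+00, 1.000e-03, 2.087e+00]), 'contact_force': array([2.033, 1.284, 6.88 ]), 'moment': array([ 0.086, -0.224, -0.005]), 'grip_width': np.float64(39.258), 'joint_positions': array([-0.081,  0.544,  1.659,  0.   ,  0.937, -0.597])} tipz 76.23
```

At 4.05 mm down the force is 6.9 N, which matches the spring. I go to about 5.4 mm.

Request:
play_rows --commands '[{"offset":[0,0,0.0007],"twist":-2},{"offset":[0,0,0.0006],"twist":-2},{"offset":[0,0,0],"twist":0}]'

```text
time: 4.65
tool_pos: [545.3, 32.3, 253.1]
tcp_rot: [3.14, 0.001, 2.157]
contact_force: [0.4, 0.5, 8.5]
grip_width: 39.4
```

```bash
python3 s.py w5
```

```text
{'time': np.float64(4.65), 'tool_pos': array([545.291,  32.272, 253.09 ]), 'tcp_rot': array([3.140e+00, 1.000e-03, 2.157e+00]), 'contact_force': array([0.353, 0.479, 8.498]), 'moment': array([ 0.061, -0.138,  0.013]), 'grip_width': np.float64(39.391), 'joint_positions': array([-0.081,  0.545,  1.66 ,  0.   ,  0.935, -0.667])} tipz 75.09
```

View pics/w5.png

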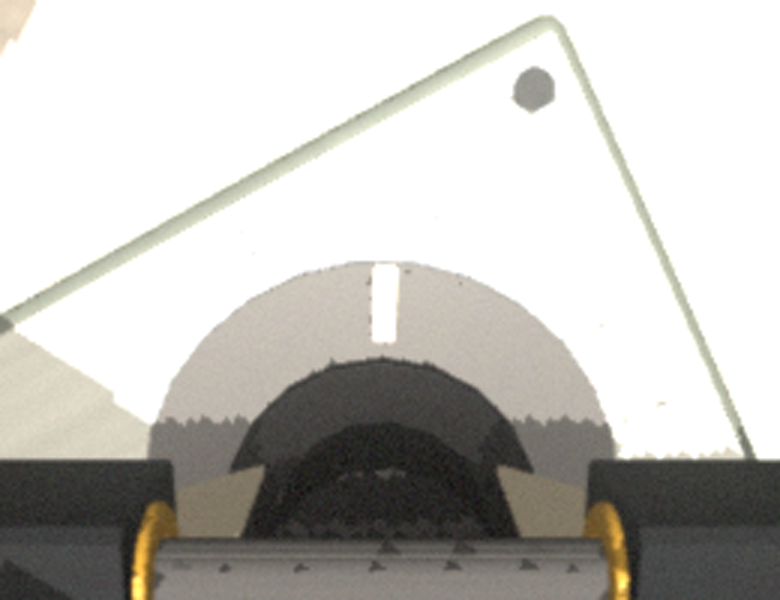

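The knob is 5.2 mm down at 8.5 N and the mark is still at about 0.49 rad. I turn anticlockwise in small steps, watching the moment.

Request:
play_rows --commands '[{"offset":[0,0,0],"twist":-3},{"offset":[0,0,0],"twist":-3},{"offset":[0,0,0],"twist":-3},{"offset":[0,0,0],"twist":-3}]'

```text
time: 5.1
tool_pos: [545.3, 32.2, 253.1]
tcp_rot: [3.141, 0.001, 2.367]
contact_force: [1.1, 1.0, 8.5]
grip_width: 39.4
```

```bash
python3 s.py w6
```

```text
{'time': np.float64(5.1), 'tool_pos': array([545.282,  32.215, 253.144]), 'tcp_rot': array([3.141e+00, 1.000e-03, 2.367e+00]), 'contact_force': array([1.123, 0.994, 8.513]), 'moment': array([ 0.097, -0.11 , -0.063]), 'grip_width': np.float64(39.367), 'joint_positions': array([-0.081,  0.545,  1.66 ,  0.   ,  0.935, -0.878])} tipz 75.14
```

View pics/w6.png

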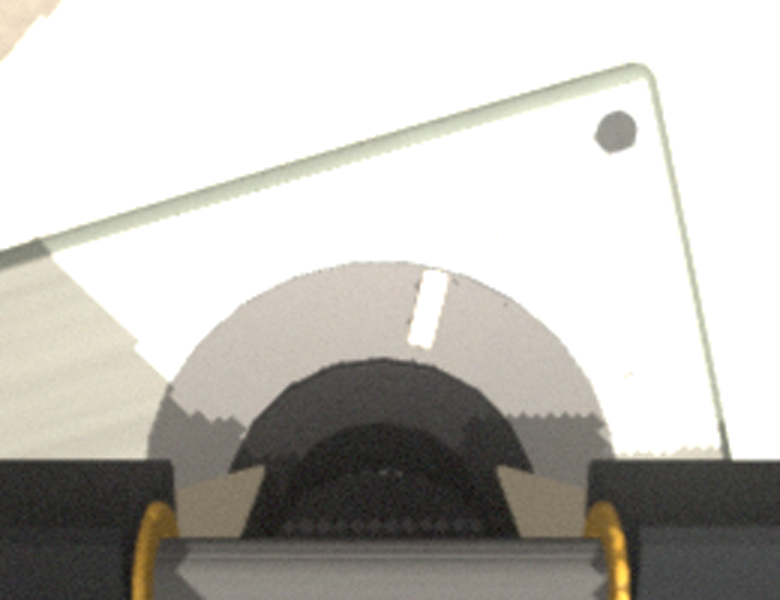

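The mark has moved only with the camera, so the selector hasn't caught yet. I'll write a small unwrapping tool to read the mark angle.

```bash
cat >> h.py <<'E'
def markang(name,z=65,ctr=(545.3,32.2),im=None,o=None):
    im=cv2.imread(f"pics/{name}raw.png") if im is None else im
    o=np.load(f"o_{name}.npy",allow_pickle=True).item() if o is None else o
    c=cam("wrist",o)
    s=np.arange(-0.4,3.2,0.01); r=np.arange(36,46,1.)
    S,Rr=np.meshgrid(s,r); a=2.643-S
    P=np.c_[ctr[0]+Rr.ravel()*np.cos(a.ravel()),ctr[1]+Rr.ravel()*np.sin(a.ravel()),np.full(a.size,z)]
    uv=proj(c,P).astype(np.float32)
    m=cv2.remap(im.max(2).astype(np.float32),uv[:,0].reshape(S.shape),uv[:,1].reshape(S.shape),cv2.INTER_LINEAR)
    v=m.mean(0); v-=np.median(v); k=np.argmax(cv2.GaussianBlur(v[None],(9,1),2)[0])
    w=slice(max(0,k-12),k+13); ww=np.clip(v[w]-0.4*v[k],0,None)
    return (s[w]*ww).sum()/ww.sum(), v[k], v.std()
E
cat >> s.py <<'E'
if len(sys.argv)>1: print("mark",markang(sys.argv[1]))
E
python3 -c "
from h import *
for n in('w4','w5','w6'): print(markang(n))"
```

```text
(np.float64(0.48993192304088284), np.float32(96.88364), np.float32(32.858288))
(np.float64(0.49093173542281443), np.float32(98.90474), np.float32(37.71496))
(np.float64(0.4927695531782697), np.float32(120.49555), np.float32(40.50191))
```

Request:
play_rows --commands '[{"offset":[0,0,0],"twist":-3},{"offset":[0,0,0],"twist":-3},{"offset":[0,0,0],"twist":0}]'

```text
time: 5.45
tool_pos: [545.2, 32.2, 253.1]
tcp_rot: [3.141, 0.001, 2.471]
contact_force: [1.2, -0.3, 8.1]
grip_width: 39.0
```

```bash
python3 s.py w7
```

```text
{'time': np.float64(5.45), 'tool_pos': array([545.239,  32.179, 253.135]), 'tcp_rot': array([3.141e+00, 1.000e-03, 2.471e+00]), 'contact_force': array([ 1.192, -0.303,  8.087]), 'moment': array([ 0.003, -0.107, -0.078]), 'grip_width': np.float64(39.049), 'joint_positions': array([-0.081,  0.545,  1.66 , -0.   ,  0.935, -0.982])} tipz 75.13
mark (np.float64(0.380283979493081), np.float32(134.3768), np.float32(41.983643))
```

The clutch has caught: the mark moves from 0.49 to 0.38 at 0.08 Nm. I continue to the stop.

Request:
play_rows --commands '[{"offset":[0,0,0],"twist":-3},{"offset":[0,0,0],"twist":-3},{"offset":[0,0,0],"twist":0}]'

```text
time: 5.8
tool_pos: [545.3, 32.2, 253.2]
tcp_rot: [3.141, 0.001, 2.576]
contact_force: [0.1, 0.5, 7.9]
grip_width: 39.2
```

```bash
python3 s.py w8
```

```text
{'time': np.float64(5.8), 'tool_pos': array([545.286,  32.211, 253.158]), 'tcp_rot': array([3.141e+00, 1.000e-03, 2.576e+00]), 'contact_force': array([0.078, 0.485, 7.889]), 'moment': array([-0.022, -0.068, -0.002]), 'grip_width': np.float64(39.171), 'joint_positions': array([-0.081,  0.545,  1.66 ,  0.   ,  0.935, -1.086])} tipz 75.16
mark (np.float64(0.33129858522524996), np.float32(135.88574), np.float32(43.312668))
```

Request:
play_rows --commands '[{"offset":[0,0,0],"twist":-3},{"offset":[0,0,0],"twist":-3},{"offset":[0,0,0],"twist":-3},{"offset":[0,0,0],"twist":0}]'

```text
time: 6.25
tool_pos: [545.3, 32.2, 253.2]
tcp_rot: [3.141, 0.001, 2.733]
contact_force: [0.8, 1.2, 7.8]
grip_width: 39.7
```

```bash
python3 s.py w9
```

```text
{'time': np.float64(6.25), 'tool_pos': array([545.269,  32.164, 253.155]), 'tcp_rot': array([3.141e+00, 1.000e-03, 2.733e+00]), 'contact_force': array([0.782, 1.25 , 7.794]), 'moment': array([-0.058, -0.063, -0.164]), 'grip_width': np.float64(39.727), 'joint_positions': array([-0.081,  0.545,  1.66 , -0.   ,  0.935, -1.243])} tipz 75.16
mark (np.float64(0.1785684612481699), np.float32(141.35869), np.float32(45.31727))
```

Request:
play_rows --commands '[{"offset":[0,0,0],"twist":-2},{"offset":[0,0,0],"twist":0}]'

```text
time: 6.5
tool_pos: [545.2, 32.1, 253.1]
tcp_rot: [3.141, 0.001, 2.767]
contact_force: [0.9, 0.2, 8.3]
grip_width: 39.3
```

```bash
python3 s.py w10
```

```text
{'time': np.float64(6.5), 'tool_pos': array([545.236,  32.144, 253.133]), 'tcp_rot': array([3.141e+00, 1.000e-03, 2.767e+00]), 'contact_force': array([0.938, 0.222, 8.303]), 'moment': array([-0.043,  0.011, -0.041]), 'grip_width': np.float64(39.269), 'joint_positions': array([-0.081,  0.545,  1.66 , -0.   ,  0.935, -1.278])} tipz 75.13
mark (np.float64(0.11367840524546763), np.float32(143.31967), np.float32(45.67625))
```

Request:
play_rows --commands '[{"offset":[0,0,0],"twist":-2},{"offset":[0,0,0],"twist":-2},{"offset":[0,0,0],"twist":0}]'

```text
time: 6.85
tool_pos: [545.2, 32.1, 253.1]
tcp_rot: [3.142, 0.001, 2.837]
contact_force: [0.1, 0.5, 7.2]
grip_width: 39.2
```

```bash
python3 s.py w11
```

```text
{'time': np.float64(6.85), 'tool_pos': array([545.197,  32.073, 253.104]), 'tcp_rot': array([3.142e+00, 1.000e-03, 2.837e+00]), 'contact_force': array([0.111, 0.481, 7.183]), 'moment': array([-0.067, -0.085,  0.015]), 'grip_width': np.float64(39.164), 'joint_positions': array([-0.082,  0.545,  1.66 , -0.   ,  0.935, -1.348])} tipz 75.1
mark (np.float64(-0.0067105702565672205), np.float32(149.03052), np.float32(46.086025))
```

The mark is at about 0. I confirm the stop gently with a little more turning.

Request:
play_rows --commands '[{"offset":[0,0,0],"twist":-1.5},{"offset":[0,0,0],"twist":-1.5},{"offset":[0,0,0],"twist":0}]'

```text
time: 7.2
tool_pos: [545.2, 32.1, 253.1]
tcp_rot: [-3.142, 0.001, 2.889]
contact_force: [-0.2, -0.6, 7.4]
grip_width: 39.6
```

```bash
python3 s.py w12
```

```text
{'time': np.float64(7.2), 'tool_pos': array([545.205,  32.094, 253.117]), 'tcp_rot': array([-3.142e+00,  1.000e-03,  2.889e+00]), 'contact_force': array([-0.223, -0.65 ,  7.413]), 'moment': array([-0.09 , -0.073, -0.045]), 'grip_width': np.float64(39.593), 'joint_positions': array([-0.081,  0.545,  1.66 , -0.   ,  0.935, -1.4  ])} tipz 75.12
mark (np.float64(-0.022266352812906853), np.float32(149.56523), np.float32(46.07445))
```

View pics/w12.png

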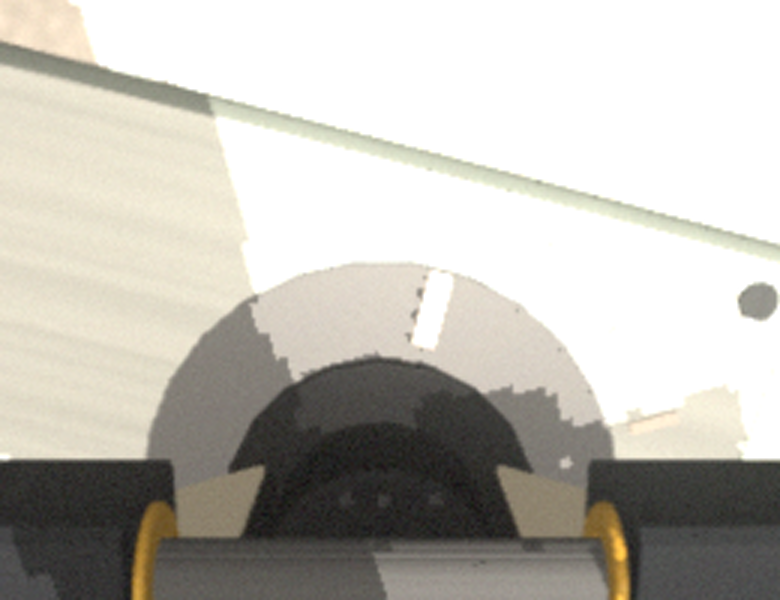

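The tool turned 0.052 rad but the mark moved only 0.016, so it is on the buffer and the stop is confirmed. Now clockwise.

Request:
play_rows --commands '[{"offset":[0,0,0],"twist":4},{"offset":[0,0,0],"twist":4},{"offset":[0,0,0],"twist":4},{"offset":[0,0,0],"twist":4}]'

```text
time: 7.65
tool_pos: [545.2, 32.1, 253.1]
tcp_rot: [3.141, 0.001, 2.607]
contact_force: [-0.3, 0.2, 7.5]
grip_width: 39.2
```

```bash
python3 s.py w13
```

```text
{'time': np.float64(7.65), 'tool_pos': array([545.201,  32.143, 253.1  ]), 'tcp_rot': array([3.141e+00, 1.000e-03, 2.607e+00]), 'contact_force': array([-0.27 ,  0.199,  7.539]), 'moment': array([ 0.054, -0.1  , -0.006]), 'grip_width': np.float64(39.205), 'joint_positions': array([-0.081,  0.545,  1.66 , -0.   ,  0.935, -1.117])} tipz 75.1
mark (np.float64(-0.019473932932199168), np.float32(135.27759), np.float32(43.763237))
```

Request:
play_rows --commands '[{"offset":[0,0,0],"twist":3},{"offset":[0,0,0],"twist":3},{"offset":[0,0,0],"twist":3},{"offset":[0,0,0],"twist":3},{"offset":[0,0,0],"twist":0}]'

```text
time: 8.2
tool_pos: [545.2, 32.0, 253.1]
tcp_rot: [3.141, 0.001, 2.399]
contact_force: [-0.5, -0.2, 8.0]
grip_width: 39.2
```

```bash
python3 s.py w14
```

```text
{'time': np.float64(8.2), 'tool_pos': array([545.194,  32.029, 253.124]), 'tcp_rot': array([3.141e+00, 1.000e-03, 2.399e+00]), 'contact_force': array([-0.489, -0.152,  7.999]), 'moment': array([ 0.031, -0.161,  0.237]), 'grip_width': np.float64(39.2), 'joint_positions': array([-0.082,  0.545,  1.66 , -0.   ,  0.935, -0.909])} tipz 75.12
mark (np.float64(-0.010876300375706766), np.float32(132.9125), np.float32(41.332752))
```

The moment is 0.24 Nm with the mark still near 0, so I pause and read again.

Request:
play_rows --commands '[{"offset":[0,0,0],"twist":0}]'

```text
time: 8.35
tool_pos: [545.2, 32.1, 253.1]
tcp_rot: [3.141, 0.001, 2.4]
contact_force: [0.2, -0.5, 8.0]
grip_width: 39.4
```

```bash
python3 s.py w15
```

```text
{'time': np.float64(8.35), 'tool_pos': array([545.188,  32.052, 253.123]), 'tcp_rot': array([3.141e+00, 1.000e-03, 2.400e+00]), 'contact_force': array([ 0.239, -0.529,  7.996]), 'moment': array([-0.038, -0.168,  0.126]), 'grip_width': np.float64(39.39), 'joint_positions': array([-0.082,  0.545,  1.66 , -0.   ,  0.935, -0.911])} tipz 75.12
mark (np.float64(-0.011476664284763783), np.float32(132.99194), np.float32(41.35454))
```

View pics/w15.png

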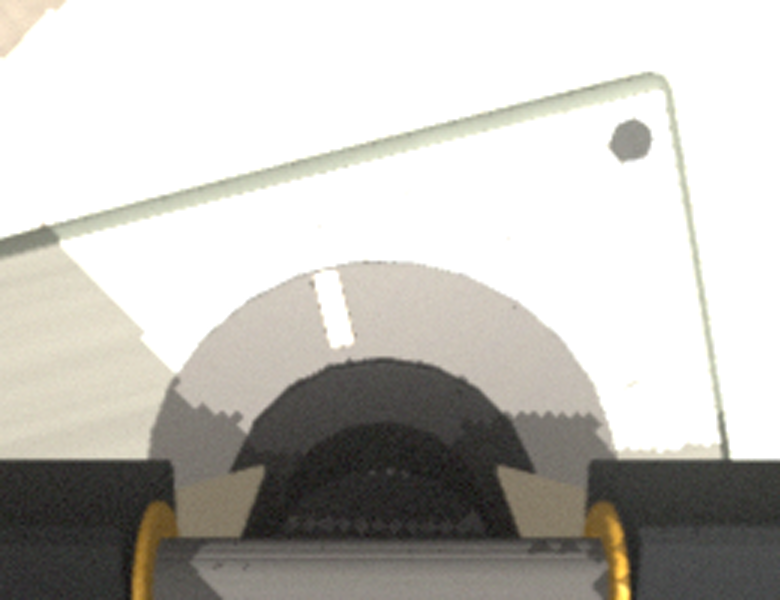

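Now it reads 0.13, so the moment reading is noisy. I continue in small steps.

Request:
play_rows --commands '[{"offset":[0,0,0],"twist":2},{"offset":[0,0,0],"twist":0}]'

```text
time: 8.6
tool_pos: [545.2, 32.0, 253.1]
tcp_rot: [3.141, 0.001, 2.365]
contact_force: [0.1, -0.3, 6.9]
grip_width: 39.0
```

```bash
python3 s.py w16
```

```text
{'time': np.float64(8.6), 'tool_pos': array([545.182,  32.039, 253.115]), 'tcp_rot': array([3.141e+00, 1.000e-03, 2.365e+00]), 'contact_force': array([ 0.063, -0.253,  6.914]), 'moment': array([ 0.012, -0.105,  0.188]), 'grip_width': np.float64(38.99), 'joint_positions': array([-0.082,  0.545,  1.66 , -0.   ,  0.935, -0.875])} tipz 75.11
mark (np.float64(0.01502278205056375), np.float32(119.36772), np.float32(40.770363))
```

Request:
play_rows --commands '[{"offset":[0,0,0],"twist":2},{"offset":[0,0,0],"twist":2},{"offset":[0,0,0],"twist":0}]'

```text
time: 8.95
tool_pos: [545.2, 32.1, 253.1]
tcp_rot: [3.141, 0.001, 2.294]
contact_force: [0.2, 0.3, 7.7]
grip_width: 39.4
```

```bash
python3 s.py w17
```

```text
{'time': np.float64(8.95), 'tool_pos': array([545.226,  32.127, 253.128]), 'tcp_rot': array([3.141e+00, 1.000e-03, 2.294e+00]), 'contact_force': array([0.17 , 0.332, 7.662]), 'moment': array([ 0.057, -0.197,  0.086]), 'grip_width': np.float64(39.435), 'joint_positions': array([-0.081,  0.545,  1.66 , -0.   ,  0.935, -0.805])} tipz 75.13
mark (np.float64(0.12656630263715382), np.float32(101.06988), np.float32(39.560764))
```

Request:
play_rows --commands '[{"offset":[0,0,0],"twist":3},{"offset":[0,0,0],"twist":3},{"offset":[0,0,0],"twist":3},{"offset":[0,0,0],"twist":3},{"offset":[0,0,0],"twist":0}]'

```text
time: 9.5
tool_pos: [545.3, 32.2, 253.1]
tcp_rot: [3.14, 0.001, 2.085]
contact_force: [0.9, 0.8, 7.8]
grip_width: 39.5
```

```bash
python3 s.py w18
```

```text
{'time': np.float64(9.5), 'tool_pos': array([545.254,  32.195, 253.143]), 'tcp_rot': array([3.140e+00, 1.000e-03, 2.085e+00]), 'contact_force': array([0.945, 0.836, 7.775]), 'moment': array([ 0.086, -0.169,  0.075]), 'grip_width': np.float64(39.476), 'joint_positions': array([-0.081,  0.545,  1.66 , -0.   ,  0.935, -0.595])} tipz 75.14
mark (np.float64(0.34583495207775183), np.float32(98.696434), np.float32(37.03581))
```

Request:
play_rows --commands '[{"offset":[0,0,0],"twist":3},{"offset":[0,0,0],"twist":3},{"offset":[0,0,0],"twist":3},{"offset":[0,0,0],"twist":3},{"offset":[0,0,0],"twist":3}]'

```text
time: 10.05
tool_pos: [545.3, 32.3, 253.2]
tcp_rot: [3.14, 0.0, 1.822]
contact_force: [1.1, 1.7, 7.3]
grip_width: 39.0
```

```bash
python3 s.py w19
```

```text
{'time': np.float64(10.05), 'tool_pos': array([545.347,  32.296, 253.179]), 'tcp_rot': array([3.14 , 0.   , 1.822]), 'contact_force': array([1.132, 1.695, 7.261]), 'moment': array([ 0.169, -0.199,  0.066]), 'grip_width': np.float64(38.986), 'joint_positions': array([-0.081,  0.545,  1.66 ,  0.   ,  0.934, -0.333])} tipz 75.18
mark (np.float64(0.6633726510806972), np.float32(97.581345), np.float32(32.49159))
```

Request:
play_rows --commands '[{"offset":[0,0,0],"twist":3},{"offset":[0,0,0],"twist":3},{"offset":[0,0,0],"twist":3},{"offset":[0,0,0],"twist":3},{"offset":[0,0,0],"twist":3}]'

```text
time: 10.6
tool_pos: [545.4, 32.3, 253.2]
tcp_rot: [3.14, 0.0, 1.56]
contact_force: [1.5, 1.3, 7.2]
grip_width: 39.4
```

```bash
python3 s.py w20
```

```text
{'time': np.float64(10.6), 'tool_pos': array([545.363,  32.296, 253.201]), 'tcp_rot': array([3.14, 0.  , 1.56]), 'contact_force': array([1.464, 1.317, 7.162]), 'moment': array([ 0.153, -0.291,  0.093]), 'grip_width': np.float64(39.43), 'joint_positions': array([-0.081,  0.545,  1.66 ,  0.   ,  0.934, -0.071])} tipz 75.2
mark (np.float64(0.880151238434715), np.float32(97.07182), np.float32(32.661385))
```

Request:
play_rows --commands '[{"offset":[0,0,0],"twist":3},{"offset":[0,0,0],"twist":3},{"offset":[0,0,0],"twist":3},{"offset":[0,0,0],"twist":3},{"offset":[0,0,0],"twist":3}]'

```text
time: 11.15
tool_pos: [545.3, 32.3, 253.2]
tcp_rot: [3.14, -0.0, 1.299]
contact_force: [0.2, 0.6, 7.0]
grip_width: 39.1
```

```bash
python3 s.py w21
```

```text
{'time': np.float64(11.15), 'tool_pos': array([545.347,  32.312, 253.224]), 'tcp_rot': array([ 3.14 , -0.   ,  1.299]), 'contact_force': array([0.159, 0.595, 7.039]), 'moment': array([ 0.067, -0.184,  0.171]), 'grip_width': np.float64(39.115), 'joint_positions': array([-0.081,  0.545,  1.66 ,  0.   ,  0.934,  0.191])} tipz 75.22
mark (np.float64(1.1181591856851176), np.float32(98.055374), np.float32(33.742905))
```

Request:
play_rows --commands '[{"offset":[0,0,0],"twist":3},{"offset":[0,0,0],"twist":3},{"offset":[0,0,0],"twist":3},{"offset":[0,0,0],"twist":3},{"offset":[0,0,0],"twist":0}]'

```text
time: 11.7
tool_pos: [545.6, 32.3, 253.3]
tcp_rot: [3.139, -0.001, 1.09]
contact_force: [2.1, 1.6, 7.1]
grip_width: 39.4
```

```bash
python3 s.py w22
```

```text
{'time': np.float64(11.7), 'tool_pos': array([545.552,  32.295, 253.282]), 'tcp_rot': array([ 3.139e+00, -1.000e-03,  1.090e+00]), 'contact_force': array([2.127, 1.627, 7.115]), 'moment': array([ 0.116, -0.27 , -0.004]), 'grip_width': np.float64(39.365), 'joint_positions': array([-0.081,  0.545,  1.66 ,  0.   ,  0.934,  0.4  ])} tipz 75.28
mark (np.float64(1.4269085481258992), np.float32(99.28447), np.float32(36.208652))
```

View pics/w22.png

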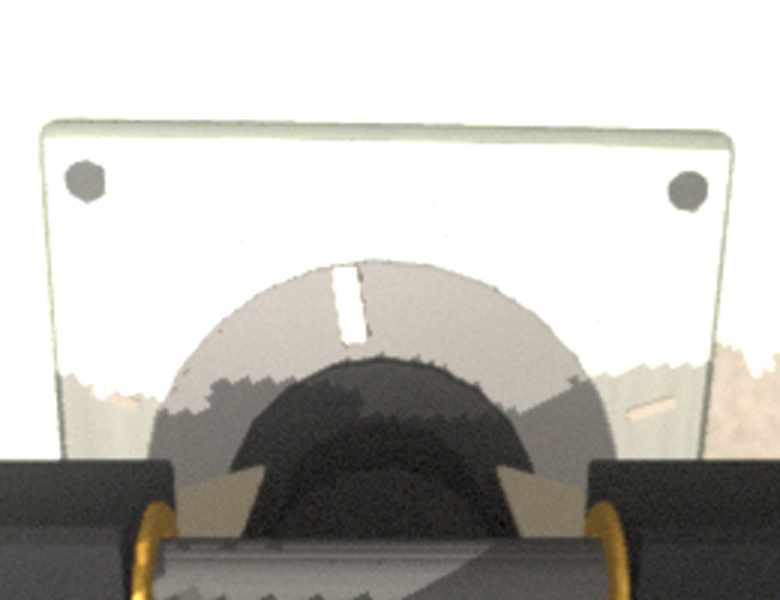

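Lane 4 is reached at 1.43 with no load. One more click, carefully.

Request:
play_rows --commands '[{"offset":[0,0,0.0003],"twist":3},{"offset":[0,0,0],"twist":3},{"offset":[0,0,0],"twist":3},{"offset":[0,0,0],"twist":3},{"offset":[0,0,0],"twist":0}]'

```text
time: 12.25
tool_pos: [545.6, 32.3, 253.1]
tcp_rot: [3.139, -0.002, 0.88]
contact_force: [1.4, 1.0, 8.1]
grip_width: 39.2
```

```bash
python3 s.py w23
```

```text
{'time': np.float64(12.25), 'tool_pos': array([545.576,  32.311, 253.118]), 'tcp_rot': array([ 3.139e+00, -2.000e-03,  8.800e-01]), 'contact_force': array([1.382, 1.005, 8.149]), 'moment': array([ 0.045, -0.202,  0.135]), 'grip_width': np.float64(39.154), 'joint_positions': array([-0.081,  0.545,  1.66 ,  0.   ,  0.933,  0.609])} tipz 75.12
mark (np.float64(1.6012223175921374), np.float32(117.6503), np.float32(38.901108))
```

Request:
play_rows --commands '[{"offset":[0,0,0],"twist":2},{"offset":[0,0,0],"twist":2},{"offset":[0,0,0],"twist":0}]'

```text
time: 12.6
tool_pos: [545.6, 32.3, 253.1]
tcp_rot: [3.139, -0.002, 0.811]
contact_force: [3.1, 0.6, 8.4]
grip_width: 39.2
```

```bash
python3 s.py w24
```

```text
{'time': np.float64(12.6), 'tool_pos': array([545.643,  32.264, 253.129]), 'tcp_rot': array([ 3.139e+00, -2.000e-03,  8.110e-01]), 'contact_force': array([3.059, 0.647, 8.42 ]), 'moment': array([ 0.126, -0.215,  0.059]), 'grip_width': np.float64(39.187), 'joint_positions': array([-0.081,  0.545,  1.66 ,  0.   ,  0.933,  0.679])} tipz 75.13
mark (np.float64(1.717575558122123), np.float32(146.06909), np.float32(40.14036))
```

1.718, inside lane five. I nudge about 1.5° more, then lift while still gripping so the spring raises the knob.

Request:
play_rows --commands '[{"offset":[0,0,0],"twist":1.5},{"offset":[0,0,0],"twist":0}]'

```text
time: 12.85
tool_pos: [545.7, 32.2, 253.1]
tcp_rot: [3.139, -0.002, 0.785]
contact_force: [2.1, 0.1, 7.9]
grip_width: 39.4
```

```bash
python3 s.py w25
```

```text
{'time': np.float64(12.85), 'tool_pos': array([545.683,  32.235, 253.15 ]), 'tcp_rot': array([ 3.139e+00, -2.000e-03,  7.850e-01]), 'contact_force': array([2.133, 0.138, 7.913]), 'moment': array([ 0.136, -0.224,  0.049]), 'grip_width': np.float64(39.376), 'joint_positions': array([-0.081,  0.545,  1.66 ,  0.   ,  0.933,  0.705])} tipz 75.15
mark (np.float64(1.7662634831024826), np.float32(146.44438), np.float32(40.15321))
```

Request:
play_rows --commands '[{"offset":[0,0,-0.0012],"twist":0},{"offset":[0,0,-0.0013],"twist":0},{"offset":[0,0,-0.0013],"twist":0},{"offset":[0,0,-0.0012],"twist":0},{"offset":[0,0,0],"twist":0}]'

```text
time: 13.4
tool_pos: [545.6, 32.2, 257.5]
tcp_rot: [3.14, -0.002, 0.786]
contact_force: [6.2, 0.4, 2.7]
grip_width: 39.1
```

```bash
python3 s.py w26
```

```text
{'time': np.float64(13.4), 'tool_pos': array([545.587,  32.171, 257.538]), 'tcp_rot': array([ 3.14e+00, -2.00e-03,  7.86e-01]), 'contact_force': array([6.192, 0.4  , 2.669]), 'moment': array([-0.051, -0.907, -0.023]), 'grip_width': np.float64(39.057), 'joint_positions': array([-0.081,  0.539,  1.656,  0.   ,  0.944,  0.704])} tipz 79.54
mark (np.float64(1.7671178216000187), np.float32(145.91666), np.float32(39.779827))
```

The knob is nearly up and the selector reads 1.767. I open the jaws and rise.

Request:
play_rows --commands '[{"offset":[0,0,-0.0008],"twist":0},{"offset":[0,0,0],"twist":0},{"offset":[0,0,0],"twist":0},{"offset":[0,0,0],"twist":0},{"offset":[0,0,0],"twist":0}]' --jaw 0

```text
time: 13.95
tool_pos: [544.8, 32.3, 257.6]
tcp_rot: [-3.141, 0.001, 0.786]
contact_force: [-1.2, -0.2, 0.5]
grip_width: 74.6
```

```bash
python3 s.py w27
```

```text
{'time': np.float64(13.95), 'tool_pos': array([544.764,  32.266, 257.594]), 'tcp_rot': array([-3.141e+00,  1.000e-03,  7.860e-01]), 'contact_force': array([-1.228, -0.186,  0.51 ]), 'moment': array([-0.048,  0.102,  0.042]), 'grip_width': np.float64(74.62), 'joint_positions': array([-0.081,  0.539,  1.657,  0.   ,  0.947,  0.704])} tipz 79.59
mark (np.float64(1.7683023689625768), np.float32(143.38745), np.float32(38.76786))
```

View pics/w27.png

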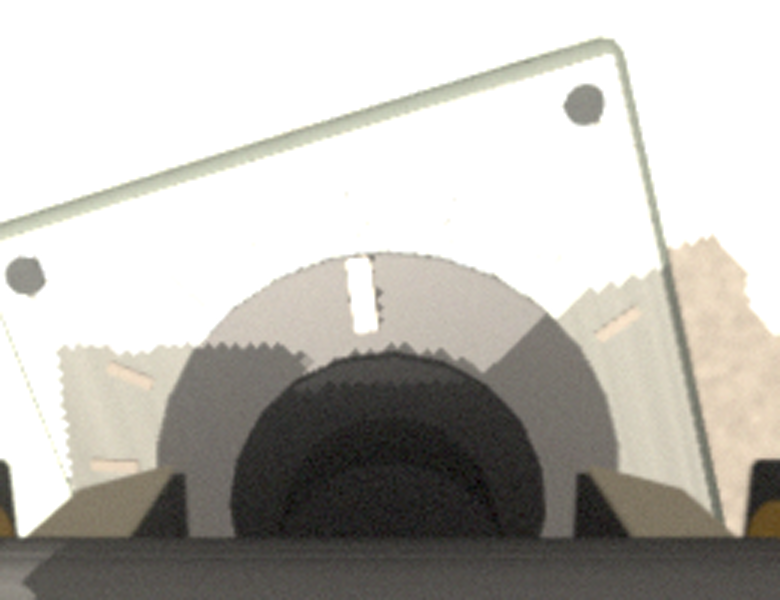

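The fingers are clear of the knob and the mark is at 1.768. I rise, close the jaws, and move over the button.

Request:
play_rows --commands '[{"offset":[0,0,-0.03],"twist":0},{"offset":[0,0,-0.03],"twist":0},{"offset":[-0.04,0.0113,0],"twist":0},{"offset":[-0.04,0.0113,0],"twist":0},{"offset":[-0.035,0.0113,0],"twist":0}]'

```text
time: 14.5
tool_pos: [486.6, -73.9, 318.1]
tcp_rot: [3.141, 0.0, 0.786]
contact_force: [0.6, 0.1, -0.3]
grip_width: 91.6
```

Request:
play_rows --commands '[{"offset":[0,0,0],"twist":0},{"offset":[0,0,0],"twist":0},{"offset":[0,0,0],"twist":0},{"offset":[0,0,0],"twist":0},{"offset":[0,0,0],"twist":0}]' --jaw 255

```text
time: 15.0
tool_pos: [488.0, -72.3, 317.8]
tcp_rot: [-3.141, -0.0, 0.787]
contact_force: [-0.1, -0.5, 0.3]
grip_width: 56.3
```

Request:
play_rows --commands '[{"offset":[0,0,0],"twist":0},{"offset":[0,0,0],"twist":0},{"offset":[0,0,0],"twist":0},{"offset":[0,0,0],"twist":0},{"offset":[0,0,0],"twist":0}]'

```text
time: 15.5
tool_pos: [487.7, -73.1, 317.9]
tcp_rot: [-3.142, -0.0, 0.786]
contact_force: [-0.6, 0.0, -0.3]
grip_width: 16.6
```

```bash
python3 s.py w28; python3 - <<'E'
from h import *
im=viewer.capture("scene")[:,:,::-1]; cv2.imwrite("pics/sc28.png",cv2.resize(im[130:230,150:310],None,fx=5,fy=5,interpolation=cv2.INTER_CUBIC))
im=cv2.imread("pics/w28raw.png"); cv2.imwrite("pics/w28f.png",cv2.resize(im,None,fx=1.5,fy=1.5,interpolation=cv2.INTER_CUBIC))
print(proj(cam("wrist"),[[487.5,-73.2,68],[545,32.1,105]]))
E
```

```text
{'time': np.float64(15.5), 'tool_pos': array([487.677, -73.06 , 317.896]), 'tcp_rot': array([-3.142, -0.   ,  0.786]), 'contact_force': array([-0.607,  0.017, -0.288]), 'moment': array([-0.067,  0.099,  0.041]), 'grip_width': np.float64(16.587), 'joint_positions': array([-0.304,  0.376,  1.737,  0.   ,  1.029,  0.481])} tipz 139.9
mark (np.float64(-0.3409793022664832), np.float32(13.945602), np.float32(64.341064))
[[250.34934545 197.84601778]
 [194.03305504  30.71380223]]
```

View pics/w28f.png

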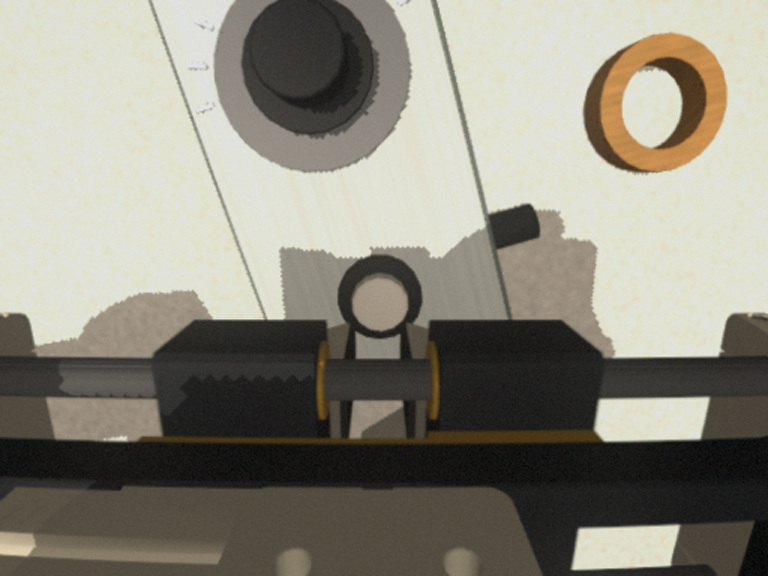

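View pics/sc28.png

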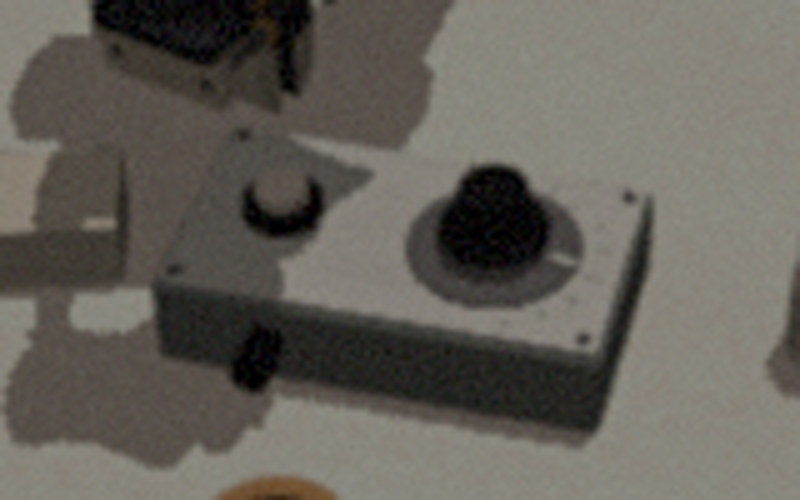

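The button is at (379,301) in the enlarged wrist view and protrudes from its collar. The mark faces lane five in the scene view. I finish closing and let the arm settle.

Request:
play_rows --commands '[{"offset":[0,0,0],"twist":0},{"offset":[0,0,0],"twist":0},{"offset":[0,0,0],"twist":0},{"offset":[0,0,0],"twist":0}]'

```text
time: 16.0
tool_pos: [487.7, -73.1, 317.9]
tcp_rot: [3.142, -0.0, 0.786]
contact_force: [0.0, 0.3, -1.3]
grip_width: -0.1
```

```bash
python3 - <<'E'
from h import *
o=status.get_obs(); print(o["tool_pos"],o["tcp_rot"],o["grip_width"],o["dq"].round(3))
im=viewer.capture("wrist")[:,:,::-1]; np.save("o_w29.npy",o,allow_pickle=True); cv2.imwrite("pics/w29raw.png",im)
cv2.imwrite("pics/w29.png",cv2.resize(im[150:300,180:330],None,fx=4,fy=4,interpolation=cv2.INTER_CUBIC))
print(proj(cam("wrist",o),[[487.5,-73.2,68],[545,32.1,105]]))
o=status.get_obs(); print(o["tool_pos"],o["tcp_rot"])
E
```

```text
[487.67238419 -73.06973647 317.92294498] [ 3.14157744e+00 -9.14854925e-05  7.85558469e-01] -0.07019404494469693 [-0.002  0.    -0.001 -0.002 -0.001 -0.002]
[[250.37976349 197.84284825]
 [194.08613087  30.69696078]]
[487.67378387 -73.04452177 317.91289911] [-3.14157811e+00 -1.07607699e-04  7.85555340e-01]
```

View pics/w29.png

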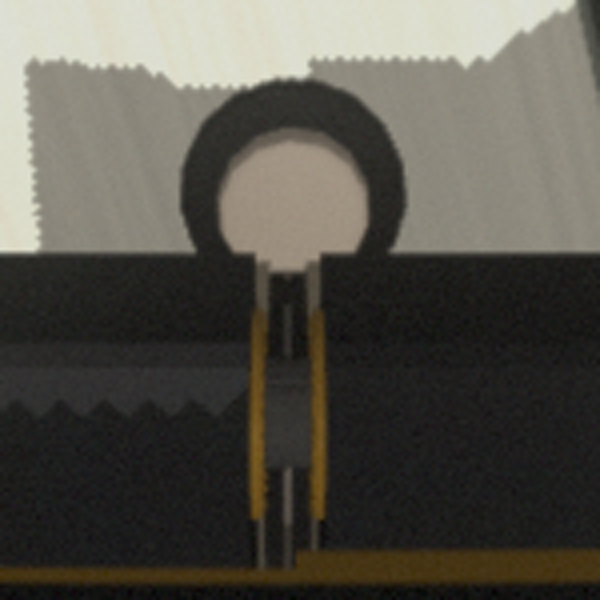

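The projected column disagrees with my hand calculation of about 252.9, so I check that first.

```bash
python3 - <<'E'
from h import *
o=np.load("o_w29.npy",allow_pickle=True).item()
p=viewer.camera_params("wrist"); print(p["T_tool_cam"].round(4),p["cx"],p["cy"])
T=np.eye(4);T[:3,:3]=Ro.from_euler("xyz",o["tcp_rot"]).as_matrix();T[:3,3]=o["tool_pos"]
P=np.array([487.5,-73.2,68,1])
print((np.linalg.inv(T)@P).round(3),(np.linalg.inv(T@p["T_tool_cam"])@P).round(3))
c=cam("wrist",o)
f=lambda u,v:((u+.5)/4-.5+180,(v+.5)/4-.5+150)
for z in (66,70):
  for q in ((293,203),):
    w=toz(c,f(*q),z); print(z,w, (np.linalg.inv(T)@np.r_[w,1]).round(2))
w=[toz(c,f(*q),68) for q in((218,203),(368,203),(293,128))];print(np.round(w,1),np.linalg.norm(w[0]-w[1]))
w=[toz(c,f(*q),65) for q in((181,195),(406,195))];print(np.linalg.norm(w[0]-w[1]))
E
```

```text
[[ 5.00000e-04 -9.69000e-01 -2.47000e-01  6.51752e+01]
 [ 1.00000e+00  3.00000e-04  9.00000e-04  6.25000e-01]
 [-8.00000e-04 -2.47000e-01  9.69000e-01  2.03028e+01]
 [ 0.00000e+00  0.00000e+00  0.00000e+00  1.00000e+00]] 251.46529710838718 189.6102196752466
[-2.37000e-01 -3.40000e-02  2.49923e+02  1.00000e+00] [ -0.88    6.677 238.661   1.   ]
66 [487.01414046 -76.57067131  66.        ] [ -2.96   2.01 251.92   1.  ]
70 [487.82890469 -75.72183124  70.        ] [ -1.79   1.98 247.92   1.  ]
[[476.6 -65.4  68. ]
 [498.2 -86.9  68. ]
 [498.4 -65.1  68. ]] 30.49076237392891
46.26343119247432
```

The wrist calibration itself jitters from query to query by about 2 mm. The finger midline and the button line up in the image within about 1 px, and the offset along tool x is about -1 to -2 mm. I nudge -1 mm and descend.

Request:
play_rows --commands '[{"offset":[-0.001,0.0003,0.013],"twist":0},{"offset":[0,0,0.014],"twist":0},{"offset":[0,0,0.014],"twist":0},{"offset":[0,0,0.009],"twist":0},{"offset":[0,0,0.004],"twist":0}]'

```text
time: 16.55
tool_pos: [487.0, -73.9, 263.1]
tcp_rot: [-3.14, 0.001, 0.786]
contact_force: [0.3, 0.1, 0.5]
grip_width: 0.7
```

```bash
python3 - <<'E'
from h import *
o=status.get_obs(); print(o["tool_pos"],o["contact_force"],"tip",o["tool_pos"][2]-178)
im=viewer.capture("scene")[:,:,::-1]; cv2.imwrite("pics/sc30.png",cv2.resize(im[120:220,150:310],None,fx=5,fy=5,interpolation=cv2.INTER_CUBIC))
im=viewer.capture("wrist")[:,:,::-1]; cv2.imwrite("pics/w30.png",cv2.resize(im,None,fx=1.5,fy=1.5))
E
```

```text
[487.04745597 -73.88873008 263.12392471] [0.27129119 0.12114087 0.4998202 ] tip 85.1239247120285
```

View pics/sc30.png

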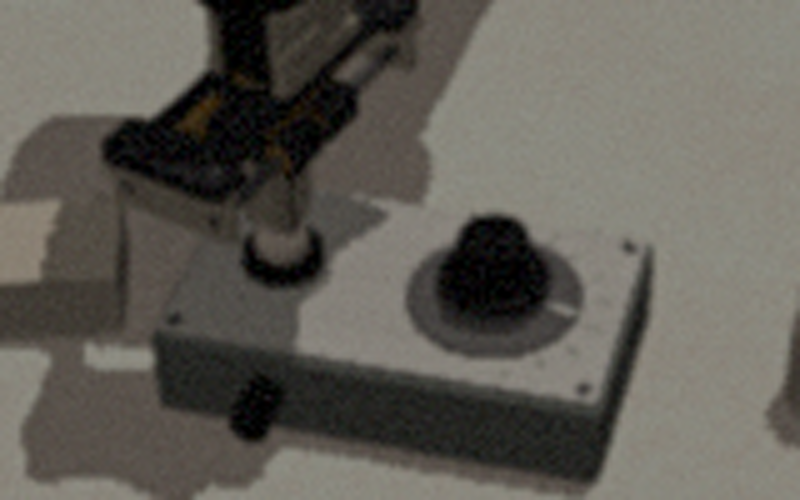

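View pics/w30.png

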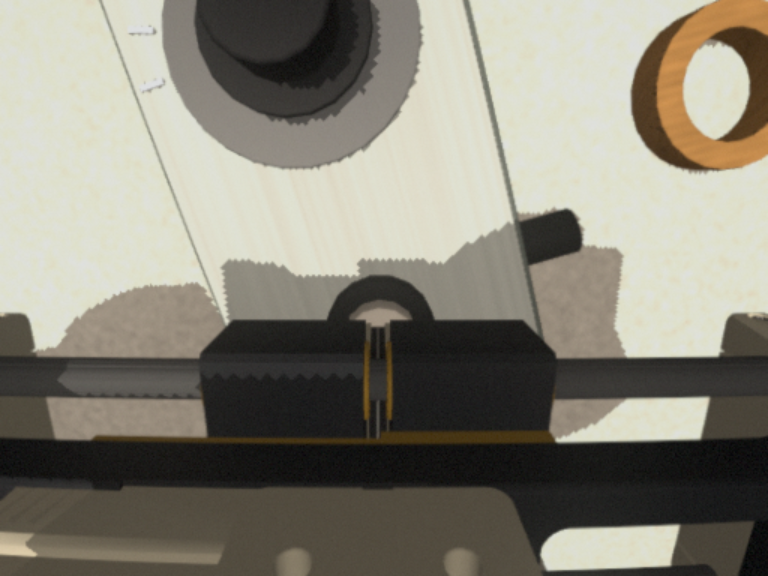

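The fingers are over the button, with the midline at x = 378 and the collar centre at 381. I descend with force checks.

Request:
play_rows --commands '[{"offset":[0,0,0.004],"twist":0},{"offset":[0,0,0.003],"twist":0},{"offset":[0,0,0.002],"twist":0},{"offset":[0,0,0],"twist":0}]'

```text
time: 17.05
tool_pos: [487.5, -74.1, 255.3]
tcp_rot: [3.14, -0.001, 0.785]
contact_force: [1.4, -0.6, 3.9]
grip_width: 0.5
```

Request:
play_rows --commands '[{"offset":[0,0,0.0015],"twist":0},{"offset":[0,0,0.0015],"twist":0},{"offset":[0,0,0],"twist":0}]'

```text
time: 17.35
tool_pos: [487.5, -74.0, 254.0]
tcp_rot: [3.139, -0.001, 0.786]
contact_force: [-3.8, 1.3, 20.2]
grip_width: 0.5
```

Request:
play_rows --commands '[{"offset":[0,0,0.0015],"twist":0},{"offset":[0,0,0.0015],"twist":0},{"offset":[0,0,0],"twist":0}]'

```text
time: 17.65
tool_pos: [487.4, -73.9, 253.4]
tcp_rot: [3.138, -0.002, 0.786]
contact_force: [-12.0, 2.8, 44.8]
grip_width: 0.3
```

That's harder than needed: 45 N, bottomed on something. I back off partially and look.

Request:
play_rows --commands '[{"offset":[0,0,-0.003],"twist":0},{"offset":[0,0,0],"twist":0}]'

```text
time: 17.85
tool_pos: [487.4, -74.0, 253.9]
tcp_rot: [3.139, -0.001, 0.786]
contact_force: [-4.5, 0.8, 20.3]
grip_width: 0.5
```

```bash
python3 - <<'E'
from h import *
o=status.get_obs(); print(o["tool_pos"],o["contact_force"],"tip",o["tool_pos"][2]-178)
im=viewer.capture("scene")[:,:,::-1]; cv2.imwrite("pics/sc31.png",cv2.resize(cv2.convertScaleAbs(im[145:195,180:260],alpha=1.5),None,fx=10,fy=10,interpolation=cv2.INTER_CUBIC))
E
```

```text
[487.40156807 -73.9967212  253.91701942] [-4.520775    0.80810064 20.31495705] tip 75.91701941741911
```

View pics/sc31.png

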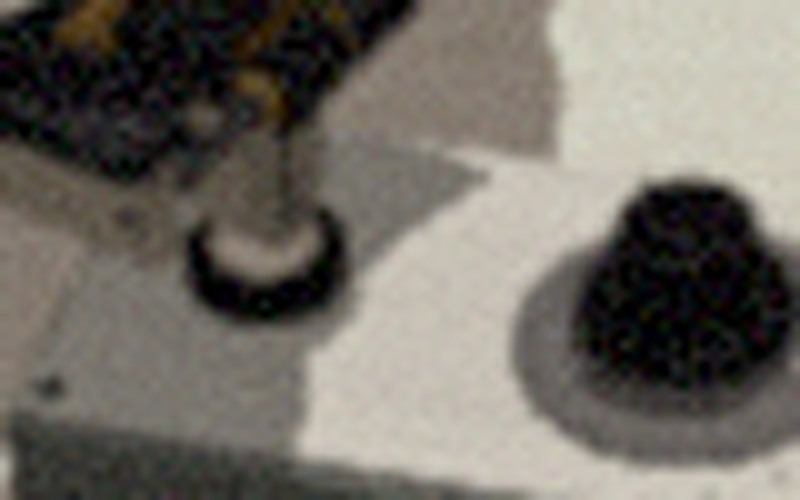

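I rise slowly to get the force-height curve of the button.

Request:
play_rows --commands '[{"offset":[0,0,-0.0015],"twist":0},{"offset":[0,0,0],"twist":0}]'

```text
time: 18.1
tool_pos: [487.5, -74.0, 254.2]
tcp_rot: [3.14, -0.001, 0.786]
contact_force: [1.3, -0.9, 6.0]
grip_width: 0.5
```

Request:
play_rows --commands '[{"offset":[0,0,-0.0012],"twist":0},{"offset":[0,0,0],"twist":0}]'

```text
time: 18.3
tool_pos: [487.5, -74.1, 255.1]
tcp_rot: [3.14, -0.001, 0.786]
contact_force: [1.9, 0.3, 5.0]
grip_width: 0.2
```

Request:
play_rows --commands '[{"offset":[0,0,-0.0012],"twist":0},{"offset":[0,0,0],"twist":0}]'

```text
time: 18.5
tool_pos: [487.5, -74.1, 256.0]
tcp_rot: [3.141, -0.001, 0.786]
contact_force: [2.4, -0.2, 4.1]
grip_width: 0.4
```

Request:
play_rows --commands '[{"offset":[0,0,-0.0012],"twist":0},{"offset":[0,0,0],"twist":0}]'

```text
time: 18.7
tool_pos: [487.2, -74.0, 257.0]
tcp_rot: [-3.142, -0.0, 0.786]
contact_force: [2.2, -1.1, 2.8]
grip_width: 0.5
```

Request:
play_rows --commands '[{"offset":[0,0,-0.0015],"twist":0},{"offset":[0,0,0],"twist":0}]'

```text
time: 18.9
tool_pos: [487.0, -73.9, 258.4]
tcp_rot: [-3.141, 0.0, 0.786]
contact_force: [1.9, 0.3, 3.0]
grip_width: 0.6
```

Request:
play_rows --commands '[{"offset":[0,0,-0.0015],"twist":0},{"offset":[0,0,0],"twist":0}]'

```text
time: 19.1
tool_pos: [486.9, -73.9, 259.9]
tcp_rot: [-3.14, 0.001, 0.786]
contact_force: [0.7, 0.1, 1.6]
grip_width: 0.5
```

Request:
play_rows --commands '[{"offset":[0,0,-0.0015],"twist":0},{"offset":[0,0,0],"twist":0}]'

```text
time: 19.3
tool_pos: [486.8, -73.8, 261.3]
tcp_rot: [-3.14, 0.001, 0.786]
contact_force: [0.9, -0.1, -0.2]
grip_width: 0.5
```

The curve runs from about 5.5 N at 254.2 mm to 0 N at about 260.3 mm, a 6 mm spring stroke with a hard stop at the bottom. So the button was fully in and has now come back out. I retract and check everything.

Request:
play_rows --commands '[{"offset":[0,0,-0.04],"twist":0},{"offset":[0,0,-0.04],"twist":0},{"offset":[0,0,-0.04],"twist":0},{"offset":[-0.03,0.03,0],"twist":0},{"offset":[-0.03,0.03,0],"twist":0}]'

```text
time: 19.8
tool_pos: [487.2, -158.8, 382.9]
tcp_rot: [3.139, -0.001, 0.789]
contact_force: [0.4, -0.7, -1.0]
grip_width: 0.0
```

Request:
play_rows --commands '[{"offset":[-0.03,0.03,0],"twist":0},{"offset":[-0.03,0.03,0],"twist":0},{"offset":[-0.03,0.03,0],"twist":0},{"offset":[0,0,0],"twist":0},{"offset":[0,0,0],"twist":0}]'

```text
time: 20.3
tool_pos: [486.8, -286.6, 380.6]
tcp_rot: [-3.139, -0.0, 0.784]
contact_force: [0.3, 0.2, 0.3]
grip_width: 0.3
```

```bash
python3 - <<'E'
from h import *
o=status.get_obs(); print(o["time"],o["tool_pos"],o["contact_force"])
im=viewer.capture("top")[:,:,::-1]; cv2.imwrite("pics/top32raw.png",im); cv2.imwrite("pics/top32.png",cv2.resize(im,None,fx=1.5,fy=1.5))
c=im[175:295,220:355]; cv2.imwrite("pics/top32c.png",cv2.resize(c,None,fx=5,fy=5,interpolation=cv2.INTER_CUBIC))
im=viewer.capture("scene")[:,:,::-1]; cv2.imwrite("pics/sc32.png",cv2.resize(im[130:260,120:340],None,fx=3.6,fy=3.6,interpolation=cv2.INTER_CUBIC))
a=cv2.imread("pics/top0.png").astype(int)
b=cv2.imread("pics/top32raw.png").astype(int)
for n,(x,y) in dict(jar=(193,197),tape=(326,167),carton=(372,277)).items():
    r=24 if n!="carton" else 32
    A=cv2.cvtColor(a[y-r:y+r,x-r:x+r].astype(np.uint8),cv2.COLOR_BGR2GRAY).astype(np.float32);B=cv2.cvtColor(b[y-r:y+r,x-r:x+r].astype(np.uint8),cv2.COLOR_BGR2GRAY).astype(np.float32)
    print(n,cv2.phaseCorrelate(A,B))
E
```

```text
20.3 [ 486.77252322 -286.63535264  380.63513843] [0.30513632 0.15321543 0.26746496]
jar ((-0.0018431116788875102, 0.010334721643101119), 0.9976163717090256)
tape ((-0.005057761415599771, -0.012437167178664055), 0.9887883762518564)
carton ((0.2192092979786544, 0.1547179463594901), 0.4162101158872247)
```

View pics/top32c.png

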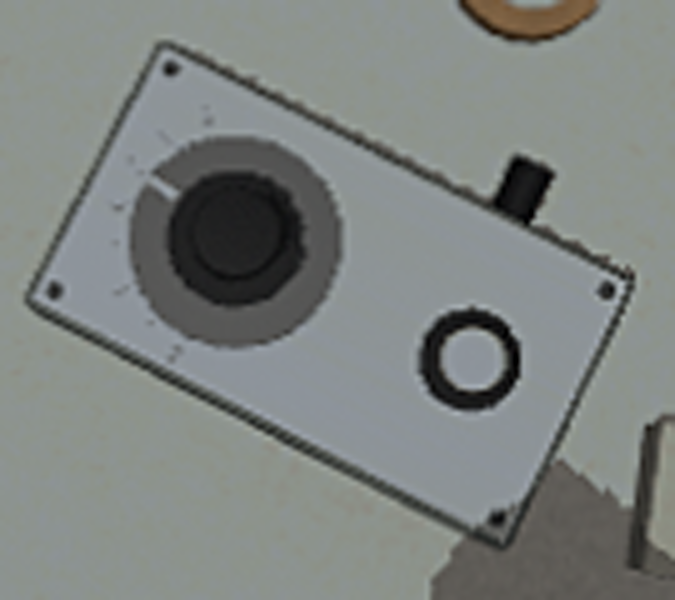

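View pics/sc32.png

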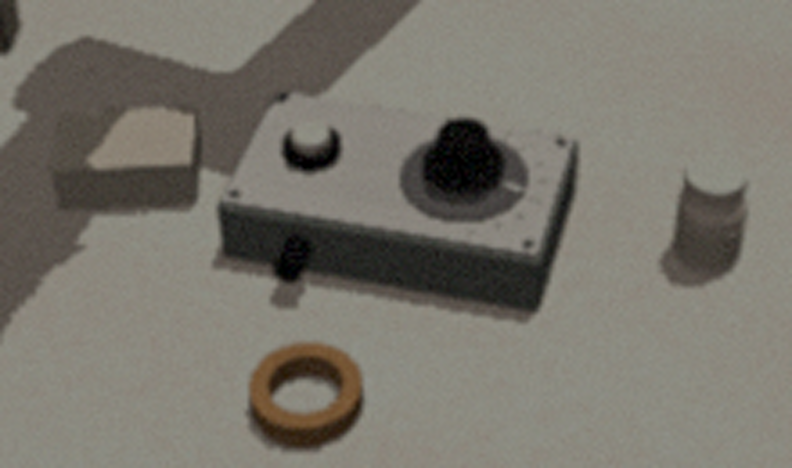

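The mark at (163,184) points to the sixth tick, which computes to about 1.75 rad and so lane five. The button is out, the knob is up and the bystanders haven't moved. I hand in.

```bash
python3 -c "
from plant import ticket; print(ticket.close_job())"
```

```text
the job is handed in; nothing more can be done
None
```

The selector is on lane five, the enter button was pushed fully in and let go, and I handed the job in at about 20 s. No verdict was reported.

**What I did:** I gripped the knob and held it about 5 mm down with 7–8.5 N. I turned it anticlockwise to the end stop, then five clicks clockwise. I let it spring up, then pressed the enter button with the closed fingertips.

**Checks that passed:**
- **End stop:** the ring mark read about −0.02 rad there and gave only slightly when turned further, so it was on the buffer.
- **Lane five:** the mark read 1.77 rad after I let go of the knob. In the last overhead picture it points to the sixth tick, about 1.75 rad.
- **Button:** its spring force rose over a 6 mm stroke to a hard stop. It looks out again in the last pictures.
- **Surroundings:** the jar and tape roll did not shift between the first and last overhead pictures. The carton comparison was weaker because the arm's shadow fell on it, but it shows no visible move. The robot is clear of everything.

**What did not go as expected:**
- **Button force:** at the bottom of the press the force briefly reached about 45 N through the fingertips. That is far more than the button needs, though well under the 120 N wrist limit. The 40 N limit names the arm and gripper body, and I assumed it does not cover the fingertips.
- **Twist:** the moment reading was noisy, with a highest single value of 0.24 Nm, under the 0.35 limit.
- **Start position:** the mark stood at about 0.49 rad, between clicks 1 and 2, instead of on a click. I used the end stop as the reference instead.

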